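# Register the drive block and hold the splined centre home in it

### The job

Push the aluminium drive block squarely into the corner of the two blue stops, touching both. Then take the steel splined centre out of its wooden stand, turn it until its four splines mesh with the cross-shaped bore of the block, slide it fully home against the spring, and finish still gripping it and pressing it down, collar flush on the block, so that a colleague can tighten the set screw; the block must still sit against both stops. Leave the brass centre, the dowel, the clamp and the ring nut where they are.

Things in the scene. Friction and masses are not known exactly. Their poses are not given: they have to be found in the camera images.
- stops: Two fixed blue bars in an L on the router bed, 14 mm thick, 22 mm high. Origin: the inner corner, at bed top (12 mm above the table). x and y point into the bars: one face is the plane x = 0 (y from -70 to 14 mm), the other y = 0 (x from -70 to 0 mm); the block belongs at negative x and y, its origin then at x = -30, y = -30 mm. Turned up to 20 degrees either way.
- block: Loose aluminium block, 60 x 60 mm, 50 mm high, about 0.45 kg, standing on the bed (12 mm above the table), with a cross-shaped bore in its top. Origin: centre of its underside; z up; x and y square to its sides. Starts 30 to 70 mm short of each stop, askew by up to 20 degrees. Sliding it on the bed takes up to about 7 N.
- mouth (a point): Centre of the cross-shaped bore, at the block's top face, 50 mm above its underside; axes as the block's. The bore is two slots along the block's x and y, each 10.5 mm wide and 34 mm long, crossing at the centre. In it stands a brass spring pin 13 mm across, its top 20 mm below this point.
- ejector (a joint): Travel of the spring ejector pin inside the bore, in m: 0 at rest (up), 0.007 to 0.008 when the centre is fully home. It pushes back with about 4 N at first and 9 N at home, more than the centre weighs, so a centre that is let go rises again.
- centre: Loose steel splined centre, 0.15 kg, upright in its stand. Origin: on its axis at the underside of its dark collar (42 mm across, 6 mm high); z up. On the collar a square shank 24 x 24 mm from 6 to 40 mm above the origin, flats facing x and y: grip here; then a cone point up to 59 mm. Yellow marks on the collar lie over the splines. Home: origin at the mouth, collar on the block's top.
- stand_a: Wooden stand of the splined centre, fixed, 64 x 64 mm, 40 mm high on the bed, with a round hole 36 mm wide and 34 mm deep in its top in which the splined centre stands, collar resting on the top. Origin: centre of its underside. The two stands swap places between runs.
- plain_centre: Not wanted: brass centre with a round black head 28 mm across and a round plain stem, in a like wooden stand some 12 to 24 cm from the other. Origin: on its axis at the underside of its 42 mm collar. Leave alone.
- dowel: Bystander: wooden dowel, 40 mm across, 150 mm long, lying at the far side of the bed. Leave alone.
- clamp: Bystander: dark steel step clamp, 75 x 26 mm, 22 mm high, at the far side of the bed. Leave alone.
- collet_nut: Bystander: dark steel ring nut, 38 mm across, 18 mm high, on the near left of the bed. Leave alone.
- stem_tip (a point): Lower end of the centre's splined stem, 28 mm below its origin. The stem is a cross: four keys along the centre's x and y axes, 8 mm wide, 30 mm across, wedge-shaped over the last 4 mm. It meshes in any of four turns, when its x is parallel to the block's x or y (play 1.2 mm sideways, 4 degrees in turn).
Mind the look-alikes: they are no part of the job. Leave any green look-alike of the centre alone.

How it is judged:
On the way, in this order (a step that is already met when the one before it is completed fails the run):
1. the block stands squarely against both stops (gap under 3 mm, within 3.4 degrees), the splined centre still in its stand (x of block in the frame of stops between -0.033 and -0.027 m and y of block in the frame of stops between -0.033 and -0.027 m and (angle between the x axis of block and the x axis of stops, either way round below 0.06 rad or angle between the x axis of block and the y axis of stops, either way round below 0.06 rad) and z of block in the frame of stops below 0.003 m and angle between block's own z axis and vertical below 0.05 rad and distance of centre from where it was at the start of the episode below 0.02 m), for 0.2 s.
2. the splined centre is lifted clear of its stand (z of centre in the frame of stand_a above 0.035 m and height (world z) of centre above 0.088 m), for 0.1 s.
3. the splines have meshed: the stem is more than 10 mm down the bore (z of centre in the frame of mouth below 0.018 m and horizontal distance between centre and mouth below 0.003 m and (angle between the x axis of centre and the x axis of block, either way round below 0.12 rad or angle between the x axis of centre and the y axis of block, either way round below 0.12 rad)), for 0.1 s.
At the end, for the whole second after the job is handed in: The gripper holds the centre pressed home and still: collar within 2 mm of the block's top, axis within 3 mm, upright within 3.4 degrees, ejector in over 5 mm; the robot is off the block, which stands flat within 3 mm of both stops, square within 3.4 degrees (x of block in the frame of stops between -0.033 and -0.027 m and y of block in the frame of stops between -0.033 and -0.027 m and (angle between the x axis of block and the x axis of stops, either way round below 0.06 rad or angle between the x axis of block and the y axis of stops, either way round below 0.06 rad) and z of block in the frame of stops below 0.003 m and angle between block's own z axis and vertical below 0.05 rad and z of centre in the frame of mouth between -0.003 and 0.002 m and horizontal distance between centre and mouth below 0.003 m and (angle between the x axis of centre and the x axis of block, either way round below 0.12 rad or angle between the x axis of centre and the y axis of block, either way round below 0.12 rad) and angle between centre's own z axis and vertical below 0.06 rad and value of joint ejector above 0.005 m and contact force between the fingers and centre above 2 N and contact force between each of the arm, the fingers and block below 1 N and linear speed of centre below 0.01 m/s); the arm keeps its last pose, push and grip.
It fails at once if the plain centre is disturbed (moved more than 20 mm) (distance of plain_centre from where it was at the start of the episode above 0.02 m).
It fails at once if the dowel is disturbed (moved more than 20 mm) (distance of dowel from where it was at the start of the episode above 0.02 m).
It fails at once if the clamp is disturbed (moved more than 20 mm) (distance of clamp from where it was at the start of the episode above 0.02 m).
It fails at once if the collet nut is disturbed (moved more than 20 mm) (distance of collet_nut from where it was at the start of the episode above 0.02 m).
It also fails if it takes over 56 s, if anything falls off the work surface, if the arm or the gripper's body presses on something with over 40 N, if the wrist force passes 120 N, or if a joint passes its speed limit or range.

### The arm

A 6-joint arm with a two-finger parallel gripper is mounted at the origin on the work surface. World frame = base frame: x ahead of the robot, y to its left, z up, the work surface at z = 0. Lengths are in m, angles in rad, forces in N, time in s.
With the tool pointing down it reaches from about 0.425 to 0.95 m from the base axis. Payload 3.5 kg.
Tool frame: the origin (TCP) lies on the centre line of the jaws, within the pads' length; the fingertips stand arm.nose_length ahead of it and the grasp point (between the pads) lies 5 mm behind it (arm.nose_length is the distance from the TCP to the fingertips, in m); z points along the fingers, y is the direction in which the jaws open and shut (so a half turn about z gives the same grasp; the last joint's range is limited). The gripper opens to 85 mm and grips with 20 to 120 N. Pads are 22 mm wide; open, the fingers measure 114 mm over their backs; the gripper's body (76 mm by 85 mm) begins 54 mm behind the grasp point. The pads swing forward as they close: fully open they stand 13 mm farther back than shut.
Start: joints at [1.155, 0.286, 1.577, -0, 1.279, -0.15], TCP at [0.177, 0.651, 0.245] pointing down, gripper open.
Joint ranges: [-2.77, 2.77], [-0.9, 2.22], [0.21, 2.48], [-1.53, 4.67], [0.24, 2.81], [-2.84, 2.84]. Speed limits (rad/s): [2.79, 2.79, 3.14, 3.14, 3.14, 3.14].

### API

Orientations are given as a rotation vector (axis times angle).
In Python, from bench import arm, capture, ticket, spotter gives the robot as it stands.
- The arm moves only by the tool send_rows, never from a script. Its argument "plan" is a list of rows, each an object of numbers: "dx", "dy", "dz": the shift along the tool's x, y, z in mm; "turn": the turn about the tool's z in rad. In form: [{"dx": .., "dy": .., "dz": .., "turn": ..}, ...]. A call has exactly 10 rows; each row is the pose to reach, as a shift and turn from the pose measured when the call began, along the tool's axes at that moment; what a row does not reach only later rows make up. A row lasts 1/12 s, in which the tool goes at most 41.7 mm and 7.16 degrees, less where a joint would pass 70% of its speed; a pose out of reach is approached as far as the arm can. A call with a gripper value outside its range is refused whole. "hand" is the finger opening in mm, from 0 to 85.4, set as the call begins (left out, the last holds). The fingers move at their own pace and stop on an object; "squeeze" is the grip in N (left out, the last holds). Time passes only in rows, so rows that repeat a pose let the fingers close, or fill a call up. It gives the time, the measured TCP pose, the force and the opening at its end, in the units of the state.
- arm.get_obs(): the state, without advancing time (a new reading comes with each control period).
- capture(name): name is "side" or "top"; returns a dict with "image" (420x560x3 uint8, blue, green, red), "fx", "fy", "cx", "cy" (pixels), "camera_from_world" (4x4, takes a point from world to camera coordinates). Camera axes: x right, y down, z forward; pixel columns grow to the right and rows downward; lengths in m; the calibration is good to about 2 mm. A picture is of the moment at which its call begins. There is no depth.
- ticket.sign_off(): hands the job in, once; it reports no verdict.
Trained networks look in the newest picture that a camera, given by its name, has taken for a name from the list of things; names that differ only in an ending like _2 or _b are one class to them, and where a whole thing is asked for, a point or a joint stands for the part that bears it (a point fixed in the world has none). Each returns a list of dicts, best first, with "confidence" (0 to 1); they miss things now and then, are a little off and sometimes report something else, mostly with a low value. They report only what shows in the picture. A call takes as long as a camera call. They do not tell look-alikes from the thing itself.
- spotter.find_in(thing, camera): "position" ([x, y, z] in m, in world coordinates, good to about 4 mm: the middle of the surface that is visible of it).
- spotter.spot_point(thing, camera): "position" ([x, y, z] in m, in world coordinates, good to about 4 mm: a listed point, or the origin of a listed thing).
The state is a dict: "time_s": time; "joint_positions": joint angles; "joint_vel": joint speeds; "effort": joint torques, N m; "tool_pos": TCP position; "tool_rot": TCP orientation; "wrist_force": force on the tool from outside, world axes, zero at the start; "torque": the same for the moment, N m; "opening": finger opening in m.
Only numpy, scipy, OpenCV 4.12 (cv2) and the standard library are available. Lean on these libraries where they do the work, as an engineer would, in place of code of your own. Each camera call takes 0.05 s, during which the arm holds its last target.

## Working session

There is one attempt and no reset: what is moved stays moved. The work goes in short steps, Python scripts to look and compute and a tool call to move; the robot and the scene stay as the last step left them, time stands still between calls to the robot, and variables do not carry over. Pictures are saved under pics/ and viewed, and the job is handed in when it is done.

Besides the shell and the picture viewer there is one more tool, called as name([rows], argument=value, ...), one row to a line, values as JSON. send_rows: Moves the arm, as the interface text tells. Its arguments: {"type":"object","properties":{"plan":{"type":"array"},"hand":{"type":"number"},"squeeze":{"type":"number"}},"required":["plan"]}

```bash
ls; mkdir -p pics; python3 - <<'E'
from bench import arm,capture,ticket,spotter
import cv2,numpy as np
o=arm.get_obs()
for k,v in o.items(): print(k,np.round(v,4))
print(arm.nose_length)
for n in("top","side"):
    c=capture(n); cv2.imwrite(f"pics/{n}0.png",c["image"]); print(n,c["fx"],c["fy"],c["cx"],c["cy"]); print(np.round(c["camera_from_world"],4))
    for t in["stops","block","mouth","centre","stand_a","plain_centre","dowel","clamp","collet_nut"]:
        print(n,t,[(np.round(d["position"],3).tolist(),round(d["confidence"],2)) for d in spotter.spot_point(t,n)][:4])
E
```

```text
pics
time_s 0.0
joint_positions [ 1.155   0.2872  1.5782  0.      1.2786 -0.15  ]
joint_vel [ 0.0008 -0.001   0.0004 -0.     -0.0037  0.0009]
effort [-1.30000e-03 -4.05976e+01 -2.92626e+01 -2.00000e-04  5.90000e-03
 -0.00000e+00]
tool_pos [0.177  0.6507 0.2439]
tool_rot [-0.4162 -3.1132  0.0036]
wrist_force [ 0.397  -0.4908 -0.494 ]
torque [-0.0072  0.0099  0.0117]
opening 0.0859
0.014
top 401.95947051960013 401.95947051960013 283.84459999234366 208.95112618411906
[[-0.029  -0.9993  0.0222 -0.1224]
 [-0.9971  0.0274 -0.0707  0.5506]
 [ 0.0701 -0.0242 -0.9972  1.0882]
 [ 0.      0.      0.      1.    ]]
top stops [([0.657, 0.137, 0.013], 0.91), ([0.544, 0.058, 0.067], 0.54)]
top block [([0.543, 0.062, 0.01], 0.65)]
top mouth [([0.543, 0.056, 0.063], 0.66)]
top centre [([0.532, -0.377, 0.05], 0.77), ([0.432, -0.558, 0.03], 0.77)]
top stand_a [([0.535, -0.37, 0.014], 0.87)]
top plain_centre [([0.539, -0.201, 0.054], 0.7)]
top dowel [([0.666, -0.224, 0.011], 0.62)]
top clamp [([0.672, -0.079, 0.012], 0.7)]
top collet_nut [([0.41, 0.27, 0.012], 0.58)]
side 404.60251200077926 404.60251200077926 282.22148809043483 208.32941467839606
[[-0.9644 -0.2642 -0.0102  0.4719]
 [-0.1634  0.6259 -0.7626  0.2401]
 [ 0.2078 -0.7338 -0.6468  0.8468]
 [ 0.      0.      0.      1.    ]]
side stops [([0.65, 0.133, 0.012], 0.94)]
side block [([0.538, 0.053, 0.012], 0.83)]
side mouth [([0.541, 0.059, 0.06], 0.57)]
side centre [([0.663, -0.224, 0.01], 0.68), ([0.433, -0.556, 0.031], 0.67), ([0.537, -0.372, 0.014], 0.47), ([0.533, -0.364, 0.052], 0.44)]
side stand_a [([0.537, -0.369, 0.013], 0.67), ([0.529, -0.366, 0.051], 0.45)]
side plain_centre [([0.542, -0.201, 0.053], 0.54)]
side dowel [([0.663, -0.22, 0.01], 0.81)]
side clamp [([0.676, -0.081, 0.016], 0.77)]
side collet_nut [([0.408, 0.268, 0.015], 0.84)]
```

View pics/top0.png

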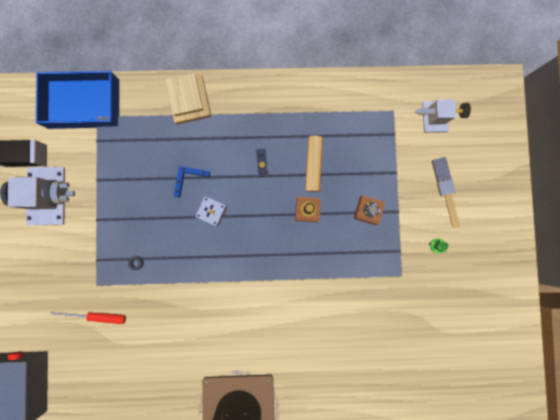

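View pics/side0.png

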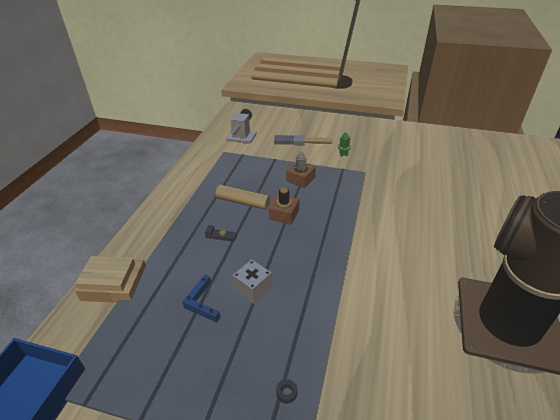

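The wanted centre could be confused with four things:
- **Steel centre in its stand:** top (372,209), side (301,165).
- **Brass centre with black head:** top (308,209), side (284,200).
- **Green look-alike on the table:** top (438,245), side (345,143).
- **Grey tailstock thing:** top (440,112).

By the description I choose the steel one. Next I check it in close crops.

```bash
python3 - <<'E'
import cv2,numpy as np
t=cv2.imread("pics/top0.png"); s=cv2.imread("pics/side0.png")
def cr(im,x,y,w,h,W=390,H=290): return cv2.resize(im[y:y+h,x:x+w],(W,H),interpolation=cv2.INTER_CUBIC)
a=np.hstack([cr(t,345,185,54,40),cr(t,165,155,80,60)])
b=np.hstack([cr(s,270,140,80,60),cr(s,170,250,120,90)])
cv2.imwrite("pics/crop0.png",np.vstack([a,b]))
E
```

```text
(no output)
```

View pics/crop0.png

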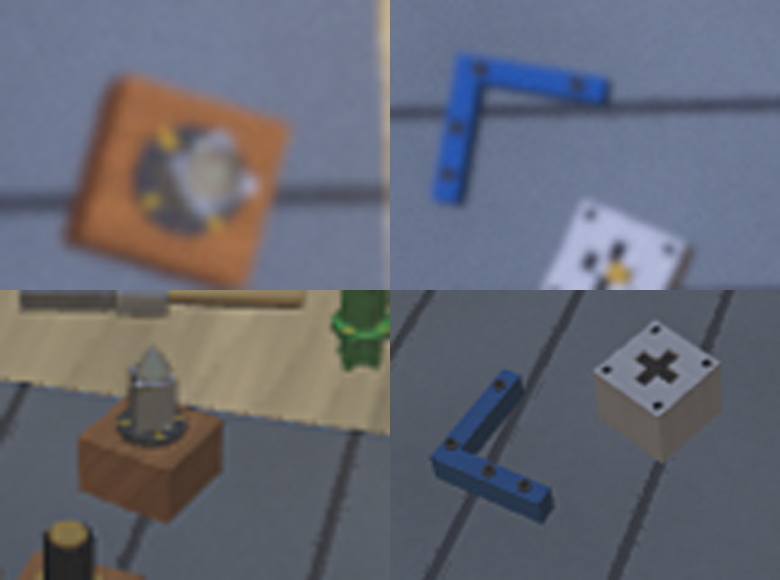

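The crop confirms the choice: a square steel shank with a cone and yellow marks on a dark collar, in a wooden stand turned about 15°. The brass one has a round black head and the green one stands on bare table. Next I fit the poses with silhouettes.

```bash
cat > h.py <<'E'
import cv2,numpy as np
from scipy.optimize import minimize
from scipy.spatial.transform import Rotation as R
def proj(c,P):
    P=np.asarray(P,float); M=c["camera_from_world"]; q=P@M[:3,:3].T+M[:3,3]
    return np.c_[c["fx"]*q[:,0]/q[:,2]+c["cx"], c["fy"]*q[:,1]/q[:,2]+c["cy"]]
def ray(c,u,v,z):
    M=c["camera_from_world"]; Rm=M[:3,:3]; o=-Rm.T@M[:3,3]; d=Rm.T@np.array([(u-c["cx"])/c["fx"],(v-c["cy"])/c["fy"],1]); 
    return o+d*(z-o[2])/d[2]
def box(x0,x1,y0,y1,z0,z1): return np.array([[x,y,z] for x in(x0,x1) for y in(y0,y1) for z in(z0,z1)])
def place(P,x,y,th,z=0.012):
    c,s=np.cos(th),np.sin(th); P=np.asarray(P)
    return np.c_[x+c*P[:,0]-s*P[:,1], y+s*P[:,0]+c*P[:,1], P[:,2]+z]
SS=8
def render(c,boxes,win):
    x,y,w,h=win; m=np.zeros((h*SS,w*SS),np.uint8)
    for b in boxes:
        p=(proj(c,b)+0.5-[x,y])*SS
        cv2.fillConvexPoly(m,cv2.convexHull(p.astype(np.float32)).round().astype(np.int32),255)
    return cv2.resize(m,(w,h),interpolation=cv2.INTER_AREA)/255.
STOPS=[box(0,.014,-.07,.014,0,.022),box(-.07,.014,0,.014,0,.022)]
BLOCK=[box(-.03,.03,-.03,.03,0,.05)]
def fit(c,boxes,mask,win,p0,z=0.012):
    x,y,w,h=win; mk=mask[y:y+h,x:x+w].astype(float)
    f=lambda p: np.abs(render(c,[place(b,*p,z=z) for b in boxes],win)-mk).sum()
    best=None
    for k in range(3):
        p=p0 if best is None else best.x
        r=minimize(f,p,method="Nelder-Mead",options=dict(initial_simplex=np.array([p]+[np.array(p)+d for d in np.diag([.006,.006,.12])*(1-2*(k%2))]),xatol=1e-5,fatol=1e-3))
        if best is None or r.fun<best.fun: best=r
    return best.x,best.fun,mk.sum()
def bluemask(im):
    h=cv2.cvtColor(im,cv2.COLOR_BGR2HSV); return ((h[...,0]>105)&(h[...,0]<130)&(h[...,1]>140)).astype(float)
def win(c,xy,r,z=.03):
    u,v=proj(c,[[xy[0],xy[1],z]])[0]; return int(u-r),int(v-r),2*r,2*r
def pose(o):
    Rm=R.from_rotvec(o["tool_rot"]).as_matrix(); return np.array(o["tool_pos"]),Rm
def shift(o,xyz,yaw):
    """mm in tool axes, and turn rad so that tool y axis (jaw) lies along world angle yaw (mod pi)"""
    p,Rm=pose(o); d=Rm.T@(np.array(xyz)-p)*1000
    cur=np.arctan2(Rm[1,1],Rm[0,1]); dy=(yaw-cur+np.pi/2)%np.pi-np.pi/2
    return d,-dy,cur   # tool z down -> turn sign negative
E
python3 - <<'E'
from h import *
from bench import arm,capture
C={n:capture(n) for n in("top","side")}
o=arm.get_obs(); p,Rm=pose(o); print(np.round(Rm,4))
for n,c in C.items():
    h=cv2.cvtColor(c["image"],cv2.COLOR_BGR2HSV)
    u,v=proj(c,[[.63,.13,.034]])[0].astype(int); 
    bu=proj(c,[[.543,.058,.062],[.53,.07,.04],[.50,.058,.012]]).astype(int)
    for (a,b) in bu: print(n,"block px",(a,b),c["image"][b,a],h[b,a])
    w=win(c,(.63,.1),36); m=bluemask(c["image"])
    for th0 in (0.0,.3,):
        pass
    # stops: inner corner approx
    for th0 in (0,np.pi/2,np.pi,-np.pi/2):
        r=fit(c,STOPS,m,w,[.653,.135,th0]); print(n,"stops",np.round(r[0],4),round(r[1],1),r[2])
E
```

```text
[[-9.649e-01  2.627e-01 -0.000e+00]
 [ 2.627e-01  9.649e-01 -1.000e-04]
 [-0.000e+00 -1.000e-04 -1.000e+00]]
top block px (np.int64(210), np.int64(211)) [ 94 151 177] [ 21 120 177]
top block px (np.int64(207), np.int64(216)) [143 118 114] [116  52 143]
top block px (np.int64(213), np.int64(228)) [147 122 109] [110  66 147]
top stops [ 0.6571  0.1363 -0.207 ] 85.0 297.0
top stops [0.6695 0.135  1.4207] 340.2 297.0
top stops [0.6065 0.1626 2.8825] 251.8 297.0
top stops [ 0.6593  0.1487 -1.8184] 292.3 297.0
side block px (np.int64(250), np.int64(273)) [49 46 47] [130  16  49]
side block px (np.int64(255), np.int64(285)) [151 134 128] [112  39 151]
side block px (np.int64(270), np.int64(291)) [101  90  83] [108  45 101]
side stops [ 0.6606  0.1239 -0.2095] 437.9 284.0
side stops [0.6627 0.1272 1.622 ] 473.2 284.0
side stops [0.6595 0.1343 3.7618] 529.1 284.0
side stops [ 0.7167  0.1328 -1.6613] 421.6 284.0
```

```bash
cat >> h.py <<'E'
def bm(im):
    b=im.astype(int); return ((b[...,0]>1.55*b[...,2])&(b[...,0]-b[...,2]>45)).astype(float)
E
python3 - <<'E'
from h import *
from bench import arm,capture
C={n:capture(n) for n in("top","side")}
import pickle; pickle.dump(C,open("c0.pkl","wb"))
out=[]
for n,c in C.items():
    w=win(c,(.625,.105),40); m=bm(c["image"])
    best=min((fit(c,STOPS,m,w,[x0,.135,th]) for th in(-.35,-.15,.1) for x0 in(.648,.658)),key=lambda r:r[1])
    print(n,np.round(best[0],4),best[1:])
    x,y,W,H=w; im=c["image"][y:y+H,x:x+W]; im=cv2.resize(im,None,fx=4.8,fy=4.8,interpolation=cv2.INTER_CUBIC)
    mm=cv2.resize(m[y:y+H,x:x+W],None,fx=4.8,fy=4.8)
    rr=cv2.resize(render(c,[place(b,*best[0]) for b in STOPS],w),None,fx=4.8,fy=4.8)
    for q,col in((mm,(0,255,255)),(rr,(0,0,255))):
        cs,_=cv2.findContours((q>.5).astype(np.uint8),cv2.RETR_LIST,cv2.CHAIN_APPROX_NONE); cv2.drawContours(im,cs,-1,col,1)
    out.append(im)
cv2.imwrite("pics/stops0.png",np.hstack(out))
E
```

```text
top [ 0.658   0.1377 -0.1937] (np.float64(46.188235294117646), np.float64(400.0))
side [ 0.6606  0.1241 -0.1928] (np.float64(391.36078431372545), np.float64(328.0))
```

View pics/stops0.png

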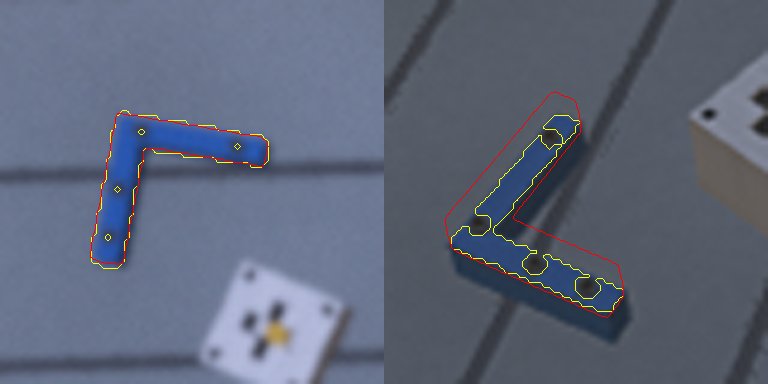

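```bash
cat >> h.py <<'E'
STOPT=[box(0,.014,-.07,.014,.0215,.022),box(-.07,.014,0,.014,.0215,.022)]
BLOCKT=[box(-.03,.03,-.03,.03,.0499,.05)]
def close(m,k=5): return cv2.morphologyEx(m.astype(np.uint8),cv2.MORPH_CLOSE,np.ones((k,k),np.uint8)).astype(float)
def overlay(c,w,m,boxes,scale=4.8):
    x,y,W,H=w; im=cv2.resize(c["image"][y:y+H,x:x+W],None,fx=scale,fy=scale,interpolation=cv2.INTER_CUBIC)
    for q,col in((m[y:y+H,x:x+W],(0,255,255)),(render(c,boxes,w),(0,0,255))):
        q=cv2.resize(q,None,fx=scale,fy=scale)
        cs,_=cv2.findContours((q>.5).astype(np.uint8),cv2.RETR_LIST,cv2.CHAIN_APPROX_NONE); cv2.drawContours(im,cs,-1,col,1)
    return im
def topmask(c,xy,thr=None):
    "bright block top face near xy, hole filled"
    im=c["image"]; g=im.min(2); w=win(c,xy,28,.062); x,y,W,H=w
    m=np.zeros(g.shape); sub=g[y:y+H,x:x+W]; t=thr or cv2.threshold(sub,0,255,cv2.THRESH_OTSU)[0]
    b=(sub>t).astype(np.uint8); cs,_=cv2.findContours(b,cv2.RETR_EXTERNAL,cv2.CHAIN_APPROX_NONE)
    k=max(cs,key=cv2.contourArea); bb=np.zeros_like(b); cv2.drawContours(bb,[cv2.convexHull(k)],-1,1,-1)
    m[y:y+H,x:x+W]=bb; return m,w,t
E
python3 - <<'E'
from h import *
import pickle
C=pickle.load(open("c0.pkl","rb")); out=[]
c=C["side"]; w=win(c,(.625,.105),40); m=close(bm(c["image"]),3)
best=min((fit(c,STOPT,m,w,[x0,y0,th]) for th in(-.3,-.1) for x0 in(.648,.658) for y0 in(.13,.14)),key=lambda r:r[1])
print("side stops",np.round(best[0],4),best[1:]); out.append(overlay(c,w,m,[place(b,*best[0]) for b in STOPT],3.5))
for n,c in C.items():
    m,w,t=topmask(c,(.543,.058))
    best=min((fit(c,BLOCKT,m,w,[.543,.058,th]) for th in(-.4,-.1,.2)),key=lambda r:r[1])
    print(n,"block",t,np.round(best[0],4),best[1:]); out.append(overlay(c,w,m,[place(b,*best[0]) for b in BLOCKT],5))
cv2.imwrite("pics/fit1.png",np.hstack([cv2.resize(i,(260,260)) for i in out]))
E
```

```text
side stops [ 0.6527  0.136  -0.1867] (np.float64(87.97254901960784), np.float64(339.0))
top block 135.0 [ 0.5457  0.0592 -0.4487] (np.float64(41.65098039215687), np.float64(556.0))
side block 102.0 [ 0.5418  0.0582 -0.4433] (np.float64(36.89019607843137), np.float64(630.0))
```

View pics/fit1.png

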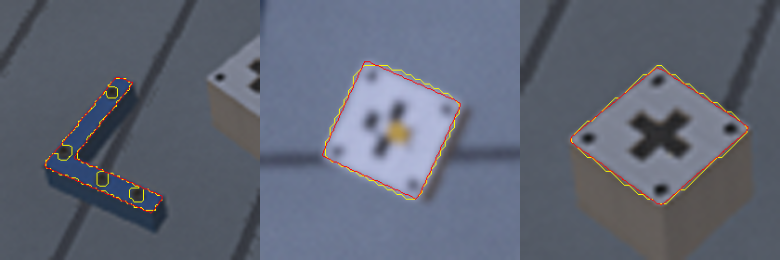

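```bash
python3 - <<'E'
from h import *
from bench import arm
print(shift(arm.get_obs(),[.544,.0587,.15],-.446+np.pi/2))
E
```

```text
(array([-509.51150993, -475.44277704,   95.33199624]), np.float64(0.18019982275116964), np.float64(1.3049961495460662))
```

send_rows([
  {"dx": -15, "dy": -14, "dz": 3, "turn": 0.02},
  {"dx": -40, "dy": -37, "dz": 6, "turn": 0.04},
  {"dx": -68, "dy": -63, "dz": 10, "turn": 0.06},
  {"dx": -96, "dy": -90, "dz": 15, "turn": 0.08},
  {"dx": -124, "dy": -116, "dz": 20, "turn": 0.1},
  {"dx": -152, "dy": -142, "dz": 25, "turn": 0.12},
  {"dx": -180, "dy": -168, "dz": 30, "turn": 0.14},
  {"dx": -208, "dy": -194, "dz": 35, "turn": 0.16},
  {"dx": -236, "dy": -220, "dz": 40, "turn": 0.17},
  {"dx": -264, "dy": -246, "dz": 45, "turn": 0.18},
], hand=85)

```text
time_s: 2.03
tool_pos: [0.368, 0.343, 0.2004]
tool_rot: [0.695, 3.063, 0.001]
wrist_force: [0.3, 0.9, -0.3]
opening: 0.0846
```

```bash
cat > st.py <<'E'
import sys
from h import *
from bench import arm
o=arm.get_obs(); a=[float(eval(s)) for s in sys.argv[1:]]
print("t",round(o["time_s"],2),"pos",np.round(o["tool_pos"],4),"F",np.round(o["wrist_force"],1),"open",round(o["opening"]*1000,1),"q",np.round(o["joint_positions"],2))
if a:
    d,t,c=shift(o,a[:3],a[3]); print("shift",np.round(d,1),"turn",round(t,3),"jawyaw",round(c,3))
E
python3 st.py .544 .0587 .15 1.125
```

```text
t 2.03 pos [0.368  0.343  0.2004] F [ 0.3  0.9 -0.3] open 84.6 q [ 0.55 -0.05  2.04 -0.    1.16 -0.58]
shift [-281.4 -180.6   50.4] turn -0.0 jawyaw 1.125
```

send_rows([
  {"dx": -30, "dy": -19, "dz": 5, "turn": 0},
  {"dx": -62, "dy": -40, "dz": 11, "turn": 0},
  {"dx": -94, "dy": -60, "dz": 17, "turn": 0},
  {"dx": -126, "dy": -81, "dz": 23, "turn": 0},
  {"dx": -158, "dy": -101, "dz": 29, "turn": 0},
  {"dx": -190, "dy": -122, "dz": 34, "turn": 0},
  {"dx": -222, "dy": -142, "dz": 39, "turn": 0},
  {"dx": -250, "dy": -160, "dz": 44, "turn": 0},
  {"dx": -272, "dy": -174, "dz": 48, "turn": 0},
  {"dx": -281, "dy": -181, "dz": 50, "turn": 0},
])

```text
time_s: 2.87
tool_pos: [0.5451, 0.0556, 0.1503]
tool_rot: [0.699, 3.061, 0.0]
wrist_force: [-0.4, -0.3, -0.2]
opening: 0.085
```

```bash
python3 st.py .544 .0587 .052 1.125
```

```text
t 2.87 pos [0.5451 0.0556 0.1503] F [-0.4 -0.3 -0.2] open 85.0 q [-0.08  0.11  1.97 -0.    1.06 -1.21]
shift [ 2.5  2.2 98.3] turn -0.003 jawyaw 1.122
```

send_rows([
  {"dx": 2, "dy": 2, "dz": 10, "turn": 0},
  {"dx": 2, "dy": 2, "dz": 25, "turn": 0},
  {"dx": 2, "dy": 2, "dz": 42, "turn": 0},
  {"dx": 2, "dy": 2, "dz": 59, "turn": 0},
  {"dx": 2, "dy": 2, "dz": 75, "turn": 0},
  {"dx": 2, "dy": 2, "dz": 88, "turn": 0},
  {"dx": 2, "dy": 2, "dz": 96, "turn": 0},
  {"dx": 2, "dy": 2, "dz": 99, "turn": 0},
  {"dx": 2, "dy": 2, "dz": 99, "turn": 0},
  {"dx": 2, "dy": 2, "dz": 99, "turn": 0},
])

```text
time_s: 3.7
tool_pos: [0.5447, 0.0585, 0.0519]
tool_rot: [0.698, 3.06, 0.001]
wrist_force: [0.5, 0.1, -0.2]
opening: 0.0852
```

send_rows([
  {"dx": 0, "dy": 0, "dz": 0, "turn": 0},
  {"dx": 0, "dy": 0, "dz": 0, "turn": 0},
  {"dx": 0, "dy": 0, "dz": 0, "turn": 0},
  {"dx": 0, "dy": 0, "dz": 0, "turn": 0},
  {"dx": 0, "dy": 0, "dz": 0, "turn": 0},
  {"dx": 0, "dy": 0, "dz": 0, "turn": 0},
  {"dx": 0, "dy": 0, "dz": 0, "turn": 0},
  {"dx": 0, "dy": 0, "dz": 0, "turn": 0},
  {"dx": 0, "dy": 0, "dz": 0, "turn": 0},
  {"dx": 0, "dy": 0, "dz": 0, "turn": 0},
], hand=55, squeeze=30)

```text
time_s: 4.53
tool_pos: [0.5456, 0.0582, 0.0532]
tool_rot: [0.697, 3.059, 0.0]
wrist_force: [-0.5, -0.8, 6.0]
opening: 0.0593
```

```bash
python3 st.py .6199 .1132 .051 1.381; python3 - <<'E'
from h import *
from bench import capture
c=capture("side"); u,v=proj(c,[[.56,.08,.05]])[0].astype(int)
cv2.imwrite("pics/g1.png",cv2.resize(c["image"][v-90:v+90,u-120:u+120],(780,585)))
E
```

```text
t 4.53 pos [0.5456 0.0582 0.0532] F [-0.5 -0.8  6. ] open 59.3 q [-0.08  0.25  2.01 -0.    0.88 -1.2 ]
shift [-43.1  81.8   2.5] turn -0.259 jawyaw 1.122
```

View pics/g1.png

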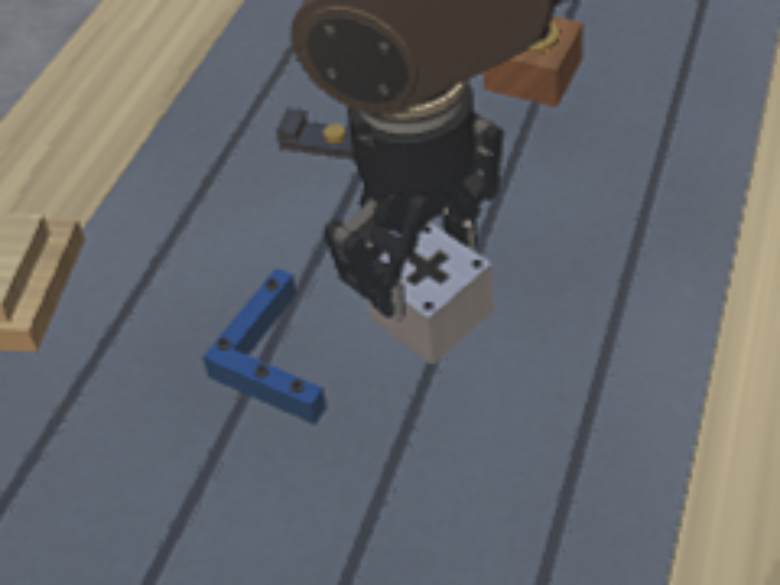

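```bash
python3 st.py .6129 .1085 .053 1.381
```

```text
t 4.58 pos [0.5456 0.0582 0.0532] F [-2.1 -1.2  5.1] open 59.4 q [-0.08  0.25  2.01 -0.    0.88 -1.2 ]
shift [-38.8  74.5   0.5] turn -0.259 jawyaw 1.122
```

send_rows([
  {"dx": -2, "dy": 4, "dz": 0, "turn": -0.02},
  {"dx": -6, "dy": 12, "dz": 0, "turn": -0.05},
  {"dx": -11, "dy": 21, "dz": 0, "turn": -0.09},
  {"dx": -16, "dy": 31, "dz": 0, "turn": -0.13},
  {"dx": -21, "dy": 41, "dz": 0, "turn": -0.17},
  {"dx": -26, "dy": 51, "dz": 0, "turn": -0.21},
  {"dx": -31, "dy": 60, "dz": 0, "turn": -0.24},
  {"dx": -35, "dy": 67, "dz": 0, "turn": -0.26},
  {"dx": -38, "dy": 73, "dz": 0, "turn": -0.26},
  {"dx": -39, "dy": 75, "dz": 0, "turn": -0.26},
])

```text
time_s: 5.42
tool_pos: [0.6138, 0.1094, 0.0533]
tool_rot: [0.295, 3.123, -0.001]
wrist_force: [-3.7, -3.6, 3.4]
opening: 0.0593
```

```bash
python3 st.py .6199 .1132 .053 1.381; python3 - <<'E'
from h import *
from bench import capture
out=[]
for n in("side","top"):
    c=capture(n); u,v=proj(c,[[.62,.11,.05]])[0].astype(int)
    r=70 if n=="side" else 50
    out.append(cv2.resize(c["image"][v-r:v+r,u-r:u+r],(390,390),interpolation=cv2.INTER_CUBIC))
cv2.imwrite("pics/g2.png",np.hstack(out))
E
```

```text
t 5.42 pos [0.6138 0.1094 0.0533] F [-3.7 -3.6  3.4] open 59.3 q [ 0.01  0.39  1.82 -0.    0.92 -1.37]
shift [-5.3  4.8  0.3] turn 0.002 jawyaw 1.383
```

View pics/g2.png

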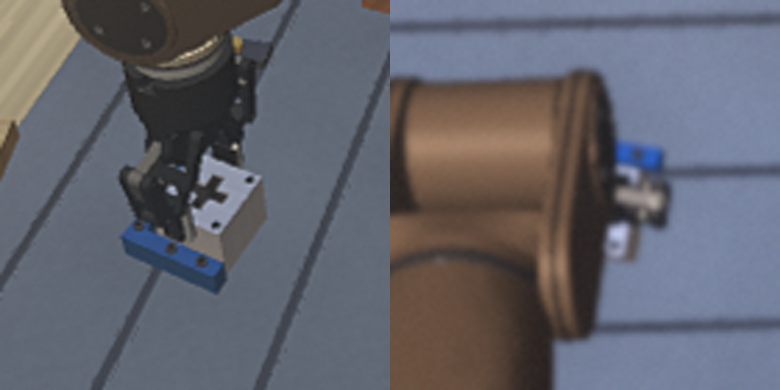

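send_rows([
  {"dx": -1, "dy": 1, "dz": 0, "turn": 0},
  {"dx": -2, "dy": 2, "dz": 0, "turn": 0},
  {"dx": -3, "dy": 3, "dz": 0, "turn": 0},
  {"dx": -4, "dy": 4, "dz": 0, "turn": 0},
  {"dx": -5, "dy": 4.5, "dz": 0, "turn": 0},
  {"dx": -5.5, "dy": 5, "dz": 0, "turn": 0},
  {"dx": -6, "dy": 5.5, "dz": 0, "turn": 0},
  {"dx": -6, "dy": 6, "dz": 0, "turn": 0},
  {"dx": -6, "dy": 6, "dz": 0, "turn": 0},
  {"dx": -6, "dy": 6, "dz": 0, "turn": 0},
])

```text
time_s: 6.35
tool_pos: [0.6178, 0.1121, 0.0535]
tool_rot: [-0.293, -3.124, 0.007]
wrist_force: [-12.0, -8.8, 11.2]
opening: 0.0592
```

```bash
python3 st.py .6199 .1132 .053 1.381
```

```text
t 6.35 pos [0.6178 0.1121 0.0535] F [-12.   -8.8  11.2] open 59.2 q [ 0.02  0.4   1.81 -0.01  0.93 -1.36]
shift [-1.8  1.5  0.5] turn 0.003 jawyaw 1.384
```

send_rows([
  {"dx": -1, "dy": 1, "dz": 0, "turn": 0},
  {"dx": -2, "dy": 2, "dz": 0, "turn": 0},
  {"dx": -3, "dy": 3, "dz": 0, "turn": 0},
  {"dx": -4, "dy": 4, "dz": 0, "turn": 0},
  {"dx": -4, "dy": 4, "dz": 0, "turn": 0},
  {"dx": -4, "dy": 4, "dz": 0, "turn": 0},
  {"dx": -4, "dy": 4, "dz": 0, "turn": 0},
  {"dx": -4, "dy": 4, "dz": 0, "turn": 0},
  {"dx": -4, "dy": 4, "dz": 0, "turn": 0},
  {"dx": -4, "dy": 4, "dz": 0, "turn": 0},
])

```text
time_s: 7.18
tool_pos: [0.6184, 0.1122, 0.0539]
tool_rot: [-0.289, -3.112, 0.019]
wrist_force: [-15.1, -13.1, 15.1]
opening: 0.0593
```

```bash
python3 st.py .6199 .1132 .053 1.381;  python3 - <<'E'
from h import *
from bench import capture
out=[]
c=capture("side"); u,v=proj(c,[[.62,.11,.05]])[0].astype(int)
r=40
cv2.imwrite("pics/g3.png",cv2.resize(c["image"][v-r:v+r,u-r:u+r],(560,560),interpolation=cv2.INTER_CUBIC))
E
```

```text
t 7.18 pos [0.6184 0.1122 0.0539] F [-15.1 -13.1  15.1] open 59.3 q [ 0.02  0.41  1.8  -0.01  0.95 -1.36]
shift [-1.3  1.3  0.8] turn 0.005 jawyaw 1.386
```

View pics/g3.png

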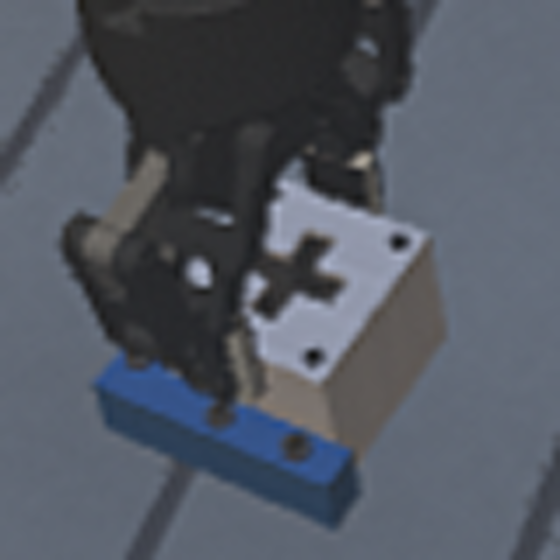

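send_rows([
  {"dx": -2, "dy": 2, "dz": 0, "turn": 0},
  {"dx": -2, "dy": 2, "dz": 0, "turn": 0},
  {"dx": -2, "dy": 2, "dz": 0, "turn": 0},
  {"dx": -2, "dy": 2, "dz": 0, "turn": 0},
  {"dx": -2, "dy": 2, "dz": 0, "turn": 0},
  {"dx": -1, "dy": 1, "dz": 0, "turn": 0},
  {"dx": -1, "dy": 1, "dz": -2, "turn": 0},
  {"dx": -1, "dy": 1, "dz": -20, "turn": 0},
  {"dx": -1, "dy": 1, "dz": -50, "turn": 0},
  {"dx": -1, "dy": 1, "dz": -85, "turn": 0},
], hand=75)

```text
time_s: 8.07
tool_pos: [0.6192, 0.1139, 0.1371]
tool_rot: [-0.289, -3.106, 0.02]
wrist_force: [0.8, -0.3, -0.5]
opening: 0.075
```

```bash
python3 st.py .6199 .1132 .053 1.381;  python3 - <<'E'
from h import *
from bench import capture
import pickle
c=capture("side"); pickle.dump(c,open("c1.pkl","wb")); u,v=proj(c,[[.62,.11,.05]])[0].astype(int)
r=40
cv2.imwrite("pics/g4.png",cv2.resize(c["image"][v-r:v+r,u-r:u+r],(560,560),interpolation=cv2.INTER_CUBIC))
E
```

```text
t 8.07 pos [0.6192 0.1139 0.1371] F [ 0.8 -0.3 -0.5] open 75.0 q [ 0.02  0.31  1.76 -0.01  1.1  -1.36]
shift [-2.5  0.7 84.1] turn 0.005 jawyaw 1.386
```

View pics/g4.png

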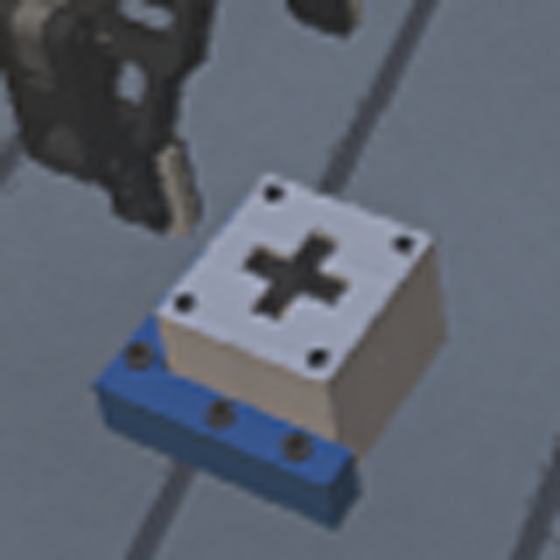

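```bash
python3 - <<'E'
from h import *
from bench import arm
import pickle
p,Rm=pose(arm.get_obs()); print(np.round(Rm,4))
c=pickle.load(open("c1.pkl","rb"))
m,w,t=topmask(c,(.6175,.1122))
best=min((fit(c,BLOCKT,m,w,[.6175,.1122,th]) for th in(-.3,-.1)),key=lambda r:r[1])
print(t,np.round(best[0],4),best[1:]); im=overlay(c,w,m,[place(b,*best[0]) for b in BLOCKT],8)
cv2.imwrite("pics/fit2.png",im)
s=np.array([.6527,.136,-.1867]); d=best[0]-s; cs,sn=np.cos(s[2]),np.sin(s[2]); print("in stops mm",1e3*np.array([cs*d[0]+sn*d[1],-sn*d[0]+cs*d[1]]),"dth",d[2])
E
```

```text
[[-0.9829  0.1839 -0.0063]
 [ 0.184   0.9829 -0.0101]
 [ 0.0044 -0.0111 -0.9999]]
82.0 [0.5851 0.1422 0.2805] (np.float64(2287.0392156862745), np.float64(3009.0))
in stops mm [-67.60509742  -6.44465176] dth 0.46720147516223054
```

View pics/fit2.png

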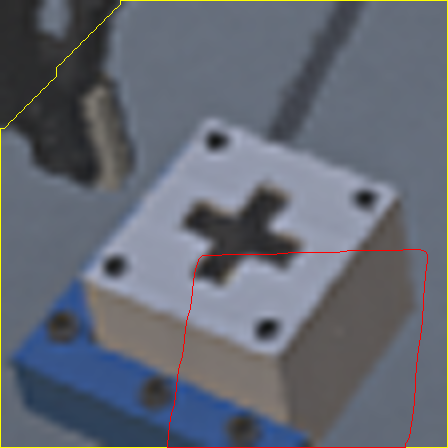

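```bash
python3 - <<'E'
from h import *
import pickle
c=pickle.load(open("c1.pkl","rb"))
for thr in(110,122):
    m,w,t=topmask(c,(.6175,.1122),thr)
    best=min((fit(c,BLOCKT,m,w,[.6175,.1122,th]) for th in(-.3,-.1)),key=lambda r:r[1])
    print(t,np.round(best[0],4),best[1:]); im=overlay(c,w,m,[place(b,*best[0]) for b in BLOCKT],8)
    cv2.imwrite("pics/fit3.png",im)
    s=np.array([.6527,.136,-.1867]); d=best[0]-s; cs,sn=np.cos(s[2]),np.sin(s[2]); print("in stops mm",1e3*np.array([cs*d[0]+sn*d[1],-sn*d[0]+cs*d[1]]),"dth",d[2])
E
```

```text
110 [ 0.6141  0.1128 -0.1807] (np.float64(52.8), np.float64(705.0))
in stops mm [-33.59612341 -29.97192543] dth 0.006014144145286948
122 [ 0.6138  0.1127 -0.181 ] (np.float64(42.05490196078431), np.float64(693.0))
in stops mm [-33.86895994 -30.0724654 ] dth 0.005662971105256126
```

View pics/fit3.png

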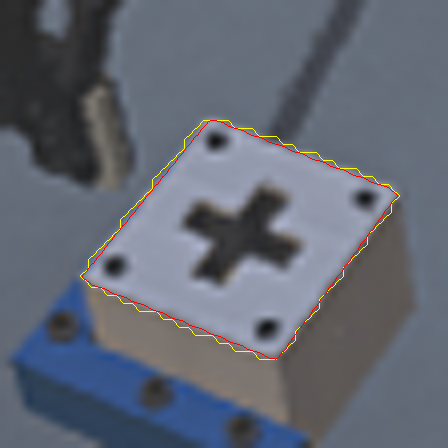

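```bash
python3 st.py .5635 .1226 .036 1.386
```

```text
t 8.12 pos [0.6248 0.1143 0.1477] F [2.9 0.4 5.4] open 75.0 q [ 0.03  0.3   1.75 -0.01  1.1  -1.36]
shift [ 61.3  -1.9 112. ] turn -0.0 jawyaw 1.386
```

send_rows([
  {"dx": 20, "dy": -1, "dz": 0, "turn": 0},
  {"dx": 45, "dy": -2, "dz": 0, "turn": 0},
  {"dx": 61, "dy": -2, "dz": 5, "turn": 0},
  {"dx": 61, "dy": -2, "dz": 20, "turn": 0},
  {"dx": 61, "dy": -2, "dz": 40, "turn": 0},
  {"dx": 61, "dy": -2, "dz": 62, "turn": 0},
  {"dx": 61, "dy": -2, "dz": 84, "turn": 0},
  {"dx": 61, "dy": -2, "dz": 102, "turn": 0},
  {"dx": 61, "dy": -2, "dz": 112, "turn": 0},
  {"dx": 61, "dy": -2, "dz": 112, "turn": 0},
], hand=0)

```text
time_s: 8.95
tool_pos: [0.5619, 0.1224, 0.0334]
tool_rot: [-0.289, -3.118, 0.018]
wrist_force: [-0.3, -0.3, -0.2]
opening: 0.0003
```

send_rows([
  {"dx": -3, "dy": 0, "dz": 0, "turn": 0},
  {"dx": -6, "dy": 0, "dz": 0, "turn": 0},
  {"dx": -8, "dy": 0, "dz": 0, "turn": 0},
  {"dx": -10, "dy": 0, "dz": 0, "turn": 0},
  {"dx": -11, "dy": 0, "dz": 0, "turn": 0},
  {"dx": -12, "dy": 0, "dz": 0, "turn": 0},
  {"dx": -13, "dy": 0, "dz": 0, "turn": 0},
  {"dx": -14, "dy": 0, "dz": 0, "turn": 0},
  {"dx": -14, "dy": 0, "dz": 0, "turn": 0},
  {"dx": -14, "dy": 0, "dz": 0, "turn": 0},
])

```text
time_s: 9.78
tool_pos: [0.5749, 0.1201, 0.0343]
tool_rot: [-0.289, -3.115, 0.018]
wrist_force: [-5.2, 0.2, 6.9]
opening: 0.0
```

```bash
python3 st.py .5635 .1226 .036 1.386
```

```text
t 9.78 pos [0.5749 0.1201 0.0343] F [-5.2  0.2  6.9] open 0.0 q [ 0.04  0.36  1.91 -0.01  0.88 -1.34]
shift [11.7  0.4 -1.6] turn -0.0 jawyaw 1.386
```

Contact has begun. I push on gently.

send_rows([
  {"dx": -1, "dy": 0, "dz": 0, "turn": 0},
  {"dx": -2, "dy": 0, "dz": 0, "turn": 0},
  {"dx": -3, "dy": 0, "dz": 0, "turn": 0},
  {"dx": -4, "dy": 0, "dz": 0, "turn": 0},
  {"dx": -4.5, "dy": 0, "dz": 0, "turn": 0},
  {"dx": -5, "dy": 0, "dz": 0, "turn": 0},
  {"dx": -5, "dy": 0, "dz": 0, "turn": 0},
  {"dx": -5, "dy": 0, "dz": 0, "turn": 0},
  {"dx": -5, "dy": 0, "dz": 0, "turn": 0},
  {"dx": -5, "dy": 0, "dz": 0, "turn": 0},
])

```text
time_s: 10.62
tool_pos: [0.577, 0.1199, 0.0343]
tool_rot: [-0.288, -3.107, 0.018]
wrist_force: [-12.0, 1.4, 11.0]
opening: 0.0002
```

```bash
python3 st.py .5635 .1226 .036 1.386
```

```text
t 10.62 pos [0.577  0.1199 0.0343] F [-12.    1.4  11. ] open 0.2 q [ 0.04  0.37  1.9  -0.01  0.9  -1.34]
shift [13.8  0.1 -1.4] turn -0.0 jawyaw 1.386
```

send_rows([
  {"dx": -2, "dy": 0, "dz": 0, "turn": 0},
  {"dx": -4, "dy": 0, "dz": 0, "turn": 0},
  {"dx": -6, "dy": 0, "dz": 0, "turn": 0},
  {"dx": -7, "dy": 0, "dz": 0, "turn": 0},
  {"dx": -7, "dy": 0, "dz": 0, "turn": 0},
  {"dx": -7, "dy": 0, "dz": 0, "turn": 0},
  {"dx": -7, "dy": 0, "dz": 0, "turn": 0},
  {"dx": -7, "dy": 0, "dz": 0, "turn": 0},
  {"dx": -7, "dy": 0, "dz": 0, "turn": 0},
  {"dx": -7, "dy": 0, "dz": 0, "turn": 0},
])

```text
time_s: 11.45
tool_pos: [0.5766, 0.1202, 0.0342]
tool_rot: [-0.286, -3.087, 0.019]
wrist_force: [-24.6, 3.0, 21.6]
opening: -0.0001
```

```bash
python3 st.py .5635 .1226 .036 1.386; python3 - <<'E'
from h import *
from bench import capture
import pickle
c=capture("side"); pickle.dump(c,open("c2.pkl","wb"))
u,v=proj(c,[[.6,.11,.05]])[0].astype(int)
r=50
cv2.imwrite("pics/g5.png",cv2.resize(c["image"][v-r:v+r,u-r:u+r],(580,580),interpolation=cv2.INTER_CUBIC))
E
```

```text
t 11.45 pos [0.5766 0.1202 0.0342] F [-24.6   3.   21.6] open -0.1 q [ 0.04  0.38  1.89 -0.01  0.92 -1.34]
shift [13.4 -0.1 -1.2] turn 0.0 jawyaw 1.386
```

View pics/g5.png

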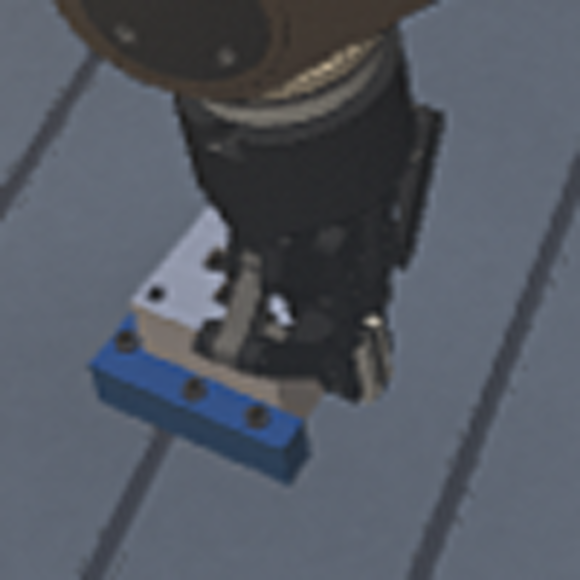

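send_rows([
  {"dx": 4, "dy": 0, "dz": 0, "turn": 0},
  {"dx": 10, "dy": 0, "dz": 0, "turn": 0},
  {"dx": 18, "dy": 0, "dz": 0, "turn": 0},
  {"dx": 20, "dy": 0, "dz": -5, "turn": 0},
  {"dx": 20, "dy": 0, "dz": -20, "turn": 0},
  {"dx": 20, "dy": 0, "dz": -40, "turn": 0},
  {"dx": 20, "dy": 0, "dz": -65, "turn": 0},
  {"dx": 20, "dy": 0, "dz": -90, "turn": 0},
  {"dx": 20, "dy": 0, "dz": -115, "turn": 0},
  {"dx": 20, "dy": 0, "dz": -130, "turn": 0},
], hand=60)

```text
time_s: 12.33
tool_pos: [0.5644, 0.1248, 0.1686]
tool_rot: [-0.287, -3.092, 0.018]
wrist_force: [-0.2, -0.5, 0.3]
opening: 0.0602
```

```bash
python3 st.py .533 -.368 .17 1.386; python3 - <<'E'
from h import *
from bench import arm,capture
import pickle
p,Rm=pose(arm.get_obs()); print(np.round(Rm,4))
c=capture("side")
u,v=proj(c,[[.61,.11,.05]])[0].astype(int)
r=40
cv2.imwrite("pics/g6.png",cv2.resize(c["image"][v-r:v+r,u-r:u+r],(580,580),interpolation=cv2.INTER_CUBIC))
m,w,t=topmask(c,(.6175,.1122),118)
best=min((fit(c,BLOCKT,m,w,[.6175,.1122,th]) for th in(-.3,-.1)),key=lambda r:r[1])
s=np.array([.6527,.136,-.1867]); d=best[0]-s; cs,sn=np.cos(s[2]),np.sin(s[2]); print(best,"in stops mm",1e3*np.array([cs*d[0]+sn*d[1],-sn*d[0]+cs*d[1]]),"dth",d[2])
E
```

```text
t 12.33 pos [0.5644 0.1248 0.1686] F [-0.2 -0.5  0.3] open 60.2 q [ 0.04  0.17  1.86 -0.01  1.15 -1.34]
shift [ -59.9 -490.1    3.7] turn -0.0 jawyaw 1.386
[[-0.9823  0.1839 -0.0366]
 [ 0.1843  0.9828 -0.008 ]
 [ 0.0345 -0.0146 -0.9993]]
(array([ 0.61826554,  0.11179568, -0.19479585]), np.float64(42.3921568627451), np.float64(688.0)) in stops mm [-29.34331986 -30.17533107] dth -0.00809584676590483
```

View pics/g6.png

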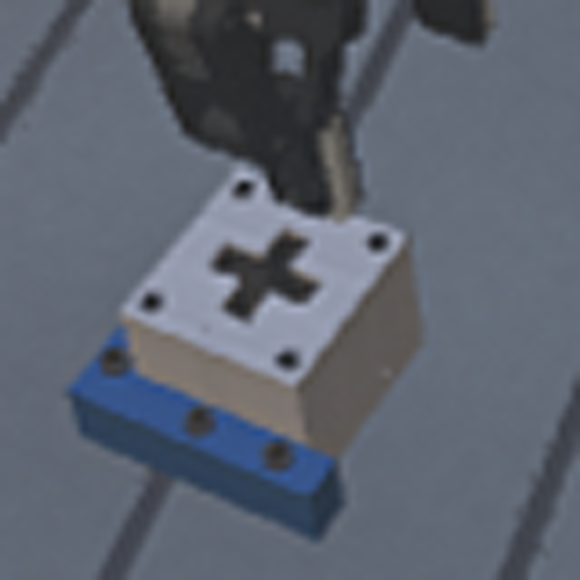

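Picture g6 shows the block against both bars. The fit gives (-29.3, -30.2) mm, 0.5° off, so step 1 holds. The tool has picked up about 2° of tilt from the pushing. Next I measure the stand and the centre.

```bash
cat > m.py <<'E'
from h import *
import pickle
C=pickle.load(open("c0.pkl","rb")); out=[]
ST=[box(-.032,.032,-.032,.032,0,.04)]
for n,c in C.items():
    im=c["image"]; h=cv2.cvtColor(im,cv2.COLOR_BGR2HSV)
    w=win(c,(.535,-.37),24,.04); x,y,W,H=w
    m=np.zeros(im.shape[:2]); 
    b=((im[...,2].astype(int)-im[...,0])>25)[y:y+H,x:x+W].astype(np.uint8)
    nl,lab,stt,cen=cv2.connectedComponentsWithStats(b); k=lab[H//2-8:H//2+12, W//2-10:W//2+10]; k=np.bincount(k[k>0]).argmax()
    cs,_=cv2.findContours((lab==k).astype(np.uint8),cv2.RETR_EXTERNAL,cv2.CHAIN_APPROX_NONE)
    bb=np.zeros_like(b); cv2.drawContours(bb,[cv2.convexHull(max(cs,key=cv2.contourArea))],-1,1,-1); m[y:y+H,x:x+W]=bb
    best=min((fit(c,ST,m,w,[.535,-.37,th]) for th in(-.4,-.1,.2,.5)),key=lambda r:r[1])
    print(n,np.round(best[0],4),best[1:]); out.append(overlay(c,w,m,[place(q,*best[0]) for q in ST],390/48))
    # marks
    hs=h[y:y+H,x:x+W]; print([ (int(a+x),int(bq+y)) for bq,a in np.argwhere((hs[...,0]>15)&(hs[...,0]<35)&(hs[...,1]>90)&(hs[...,2]>90))][:60])
cv2.imwrite("pics/st.png",np.hstack(out)); 
o2=[cv2.resize(C[n]["image"][v-14:v+14,u-14:u+14],(390,390),interpolation=cv2.INTER_CUBIC) for n,(u,v) in dict(top=(371,209),side=(301,167)).items()]
cv2.imwrite("pics/ce.png",np.hstack(o2))
E
python3 m.py
```

```text
top [ 0.5375 -0.3714 -0.3308] (np.float64(29.725490196078432), np.float64(646.0))
[(367, 203), (368, 203), (367, 204), (368, 204), (369, 204), (368, 205), (364, 212), (365, 212), (366, 212), (365, 213), (366, 213), (374, 215), (375, 215), (374, 216), (375, 216)]
side [ 0.5389 -0.3793  1.0512] (np.float64(919.1725490196078), np.float64(1518.0))
[(306, 166), (307, 166), (294, 167), (295, 167), (296, 167), (302, 169), (302, 170), (303, 170), (281, 188), (282, 188), (283, 188), (284, 188), (285, 188), (280, 189), (281, 189), (282, 189), (283, 189), (284, 189), (285, 189), (286, 189), (287, 189), (280, 190), (281, 190), (282, 190), (283, 190), (284, 190), (285, 190), (286, 190), (287, 190), (281, 191), (282, 191), (283, 191), (284, 191), (285, 191), (286, 191), (287, 191), (282, 192), (283, 192), (284, 192), (285, 192)]
```

View pics/st.png

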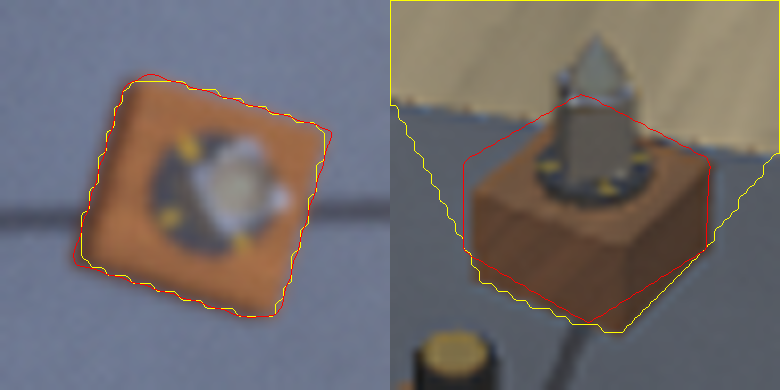

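View pics/ce.png

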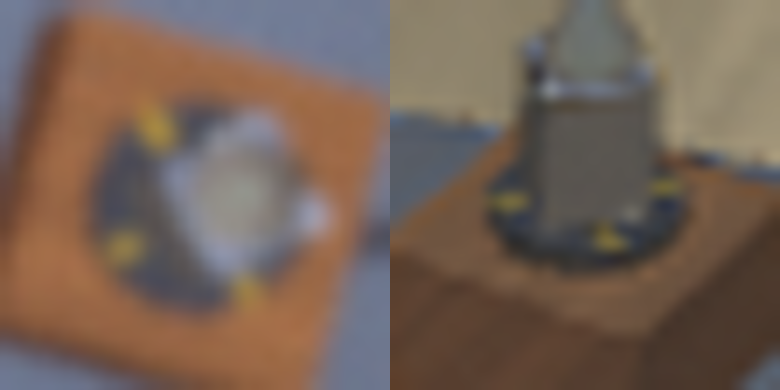

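```bash
python3 - <<'E'
from h import *
import pickle
from scipy.optimize import least_squares
C=pickle.load(open("c0.pkl","rb"))
T={"top":[(367.8,203.75),(365.3,212.3),(374.4,215.4)],"side":[(295.1,167),(302.3,169.65),(306.35,166)]}
for n,c in C.items():
    print(n,[np.round(ray(c,u,v,.058),4)[:2].tolist() for u,v in T[n]])
def res(p,names,ret=False):
    x,y,th,r=p; e=[]
    Q=np.array([[x+r*np.cos(th+k*np.pi/2),y+r*np.sin(th+k*np.pi/2),.058] for k in range(4)])
    for n in names:
        pr=proj(C[n],Q)
        for t in T[n]: d=pr-np.array(t); e+=list(d[np.argmin((d**2).sum(1))])
    return np.array(e)
for names in (["top"],["side"],["top","side"]):
    b=min((least_squares(res,[.535,-.37,th,.017],args=(names,)) for th in np.arange(0,1.6,.15)),key=lambda r:r.cost)
    print(names,np.round(b.x,4),"th mod90 deg",np.degrees(b.x[2])%90,"rms px",np.sqrt((b.fun**2).mean()))
E
```

```text
top [[0.5521, -0.3625], [0.5293, -0.3548], [0.5204, -0.3789]]
side [[0.5491, -0.3639], [0.5255, -0.356], [0.5182, -0.3772]]
['top'] [ 0.5366 -0.3707  2.0301  0.0177] th mod90 deg 26.315276906475546 rms px 0.1395448654186457
['side'] [ 0.5334 -0.3708  0.4565  0.0169] th mod90 deg 26.152903291167444 rms px 0.132902880360405
['top', 'side'] [ 0.5352 -0.3708  0.4596  0.0174] th mod90 deg 26.331886868015935 rms px 0.4137744041064673
```

```bash
python3 st.py .697 .098 .12 1.386;python3 st.py .697 .098 .036 1.386
```

```text
t 12.38 pos [0.566  0.1249 0.1714] F [1.6 0.2 1.9] open 59.7 q [ 0.04  0.17  1.86 -0.01  1.15 -1.34]
shift [-135.2   -1.6   47.4] turn -0.0 jawyaw 1.386
t 12.38 pos [0.566  0.1249 0.1714] F [1.6 0.2 1.9] open 59.7 q [ 0.04  0.17  1.86 -0.01  1.15 -1.34]
shift [-137.7   -0.5  131.3] turn -0.0 jawyaw 1.386
```

send_rows([
  {"dx": -15, "dy": 0, "dz": 0, "turn": 0},
  {"dx": -45, "dy": 0, "dz": 0, "turn": 0},
  {"dx": -80, "dy": 0, "dz": 0, "turn": 0},
  {"dx": -115, "dy": 0, "dz": 0, "turn": 0},
  {"dx": -135, "dy": 0, "dz": 8, "turn": 0},
  {"dx": -138, "dy": 0, "dz": 38, "turn": 0},
  {"dx": -138, "dy": 0, "dz": 72, "turn": 0},
  {"dx": -138, "dy": 0, "dz": 105, "turn": 0},
  {"dx": -138, "dy": 0, "dz": 128, "turn": 0},
  {"dx": -138, "dy": 0, "dz": 131, "turn": 0},
], hand=0)

```text
time_s: 13.22
tool_pos: [0.6927, 0.0981, 0.0285]
tool_rot: [-0.287, -3.085, 0.018]
wrist_force: [-0.6, -0.2, -0.5]
opening: -0.0001
```

```bash
python3 st.py .697 .098 .036 1.386;python3 - <<'E'
from h import *
from bench import capture
c=capture("side"); u,v=proj(c,[[.66,.11,.05]])[0].astype(int)
r=50
cv2.imwrite("pics/g7.png",cv2.resize(c["image"][v-r:v+r,u-r:u+r],(580,580),interpolation=cv2.INTER_CUBIC))
E
```

```text
t 13.22 pos [0.6927 0.0981 0.0285] F [-0.6 -0.2 -0.5] open -0.1 q [-0.    0.59  1.59 -0.01  1.   -1.38]
shift [-3.9  0.6 -7.7] turn -0.0 jawyaw 1.386
```

View pics/g7.png

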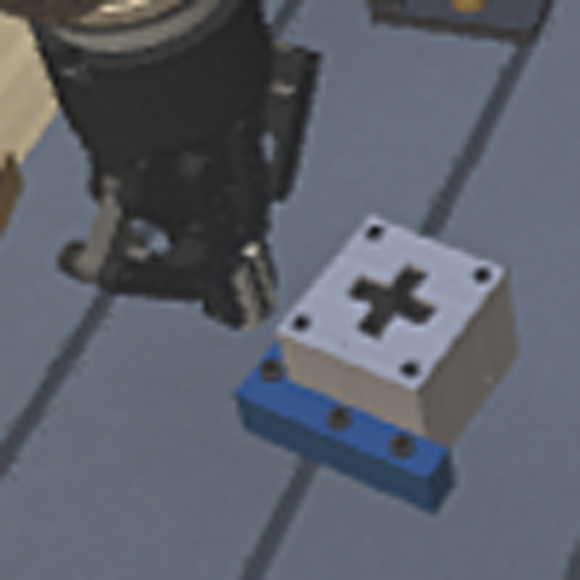

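send_rows([
  {"dx": 3, "dy": 0, "dz": -3, "turn": 0},
  {"dx": 7, "dy": 0, "dz": -3, "turn": 0},
  {"dx": 11, "dy": 0, "dz": -3, "turn": 0},
  {"dx": 14, "dy": 0, "dz": -3, "turn": 0},
  {"dx": 17, "dy": 0, "dz": -3, "turn": 0},
  {"dx": 19, "dy": 0, "dz": -3, "turn": 0},
  {"dx": 20, "dy": 0, "dz": -3, "turn": 0},
  {"dx": 21, "dy": 0, "dz": -3, "turn": 0},
  {"dx": 21, "dy": 0, "dz": -3, "turn": 0},
  {"dx": 21, "dy": 0, "dz": -3, "turn": 0},
])

```text
time_s: 14.1
tool_pos: [0.6737, 0.1021, 0.0348]
tool_rot: [-0.287, -3.089, 0.018]
wrist_force: [-0.6, -0.7, 0.4]
opening: -0.0002
```

```bash
cat >>st.py <<'E'
p,Rm=pose(o); print("tool z",np.round(Rm[:,2],4))
E
python3 st.py .697 .098 .036 1.386
```

```text
t 14.1 pos [0.6737 0.1021 0.0348] F [-0.6 -0.7  0.4] open -0.2 q [ 0.    0.54  1.65 -0.01  0.99 -1.38]
shift [-23.6   0.3  -2.1] turn -0.0 jawyaw 1.386
tool z [-0.0404 -0.0078 -0.9992]
```

send_rows([
  {"dx": 2, "dy": 0, "dz": 2, "turn": 0},
  {"dx": 4, "dy": 0, "dz": 4, "turn": 0},
  {"dx": 6, "dy": 0, "dz": 4, "turn": 0},
  {"dx": 7, "dy": 0, "dz": 4, "turn": 0},
  {"dx": 8, "dy": 0, "dz": 4, "turn": 0},
  {"dx": 8, "dy": 0, "dz": 4, "turn": 0},
  {"dx": 8, "dy": 0, "dz": 4, "turn": 0},
  {"dx": 8, "dy": 0, "dz": 4, "turn": 0},
  {"dx": 8, "dy": 0, "dz": 4, "turn": 0},
  {"dx": 8, "dy": 0, "dz": 4, "turn": 0},
])

```text
time_s: 14.93
tool_pos: [0.673, 0.1023, 0.0333]
tool_rot: [-0.29, -3.109, 0.017]
wrist_force: [15.0, -2.1, -6.2]
opening: -0.0002
```

```bash
python3 st.py .697 .098 .036 1.386
```

```text
t 14.93 pos [0.673  0.1023 0.0333] F [15.  -2.1 -6.2] open -0.2 q [ 0.01  0.54  1.66 -0.01  0.96 -1.37]
shift [-24.4   0.2  -3.1] turn -0.001 jawyaw 1.385
tool z [-0.0196 -0.0089 -0.9998]
```

send_rows([
  {"dx": 3, "dy": 0, "dz": 0, "turn": 0},
  {"dx": 6, "dy": 0, "dz": 0, "turn": 0},
  {"dx": 8, "dy": 0, "dz": 0, "turn": 0},
  {"dx": 8, "dy": 0, "dz": 0, "turn": 0},
  {"dx": 8, "dy": 0, "dz": 0, "turn": 0},
  {"dx": 8, "dy": 0, "dz": 0, "turn": 0},
  {"dx": 8, "dy": 0, "dz": 0, "turn": 0},
  {"dx": 8, "dy": 0, "dz": 0, "turn": 0},
  {"dx": 8, "dy": 0, "dz": 0, "turn": 0},
  {"dx": 8, "dy": 0, "dz": 0, "turn": 0},
])

```text
time_s: 15.77
tool_pos: [0.6727, 0.1022, 0.0343]
tool_rot: [0.293, 3.124, -0.016]
wrist_force: [20.1, -2.1, -12.1]
opening: -0.0001
```

```bash
python3 st.py .535 -.3708 .18 .459
```

```text
t 15.77 pos [0.6727 0.1022 0.0343] F [ 20.1  -2.1 -12.1] open -0.1 q [ 0.01  0.53  1.68 -0.01  0.94 -1.37]
shift [  46.8 -491.7 -141.2] turn 0.925 jawyaw 1.384
tool z [ 0.0031 -0.0103 -0.9999]
```

send_rows([
  {"dx": -8, "dy": 0, "dz": 0, "turn": 0},
  {"dx": -12, "dy": 0, "dz": -10, "turn": 0},
  {"dx": -12, "dy": 0, "dz": -45, "turn": 0},
  {"dx": -10, "dy": -10, "dz": -85, "turn": 0.05},
  {"dx": -5, "dy": -30, "dz": -120, "turn": 0.1},
  {"dx": 0, "dy": -60, "dz": -145, "turn": 0.2},
  {"dx": 5, "dy": -98, "dz": -150, "turn": 0.3},
  {"dx": 10, "dy": -138, "dz": -150, "turn": 0.4},
  {"dx": 15, "dy": -178, "dz": -150, "turn": 0.5},
  {"dx": 20, "dy": -218, "dz": -150, "turn": 0.6},
], hand=60)

```text
time_s: 16.6
tool_pos: [0.6106, -0.1076, 0.1872]
tool_rot: [1.208, 2.894, -0.013]
wrist_force: [0.5, 0.4, 0.7]
opening: 0.0598
```

```bash
python3 st.py .535 -.3708 .16 .459
```

```text
t 16.6 pos [ 0.6106 -0.1076  0.1872] F [0.5 0.4 0.7] open 59.8 q [-0.33  0.22  1.77 -0.01  1.15 -1.11]
shift [-133.7 -238.7   29.7] turn 0.321 jawyaw 0.78
tool z [ 0.0023 -0.0098 -0.9999]
```

send_rows([
  {"dx": -14, "dy": -25, "dz": 3, "turn": 0.06},
  {"dx": -31, "dy": -55, "dz": 6, "turn": 0.12},
  {"dx": -49, "dy": -87, "dz": 10, "turn": 0.18},
  {"dx": -67, "dy": -119, "dz": 14, "turn": 0.24},
  {"dx": -85, "dy": -151, "dz": 18, "turn": 0.3},
  {"dx": -103, "dy": -183, "dz": 22, "turn": 0.32},
  {"dx": -120, "dy": -214, "dz": 26, "turn": 0.32},
  {"dx": -131, "dy": -233, "dz": 29, "turn": 0.32},
  {"dx": -134, "dy": -239, "dz": 30, "turn": 0.32},
  {"dx": -134, "dy": -239, "dz": 30, "turn": 0.32},
])

```text
time_s: 17.43
tool_pos: [0.5338, -0.3722, 0.1594]
tool_rot: [1.657, 2.663, -0.01]
wrist_force: [1.5, -0.3, -0.3]
opening: 0.06
```

```bash
python3 st.py .535 -.3708 .082 .459;python3 - <<'E'
from h import *
from bench import capture
c=capture("side"); u,v=proj(c,[[.535,-.37,.09]])[0].astype(int)
r=32
cv2.imwrite("pics/g8.png",cv2.resize(c["image"][v-r:v+r,u-r:u+r],(580,580),interpolation=cv2.INTER_CUBIC))
E
```

```text
t 17.43 pos [ 0.5338 -0.3722  0.1594] F [ 1.5 -0.3 -0.3] open 60.0 q [-0.76  0.31  1.71 -0.01  1.11 -1.22]
shift [ 1.4  1.9 77.4] turn -0.002 jawyaw 0.457
tool z [ 0.001  -0.0084 -1.    ]
```

View pics/g8.png

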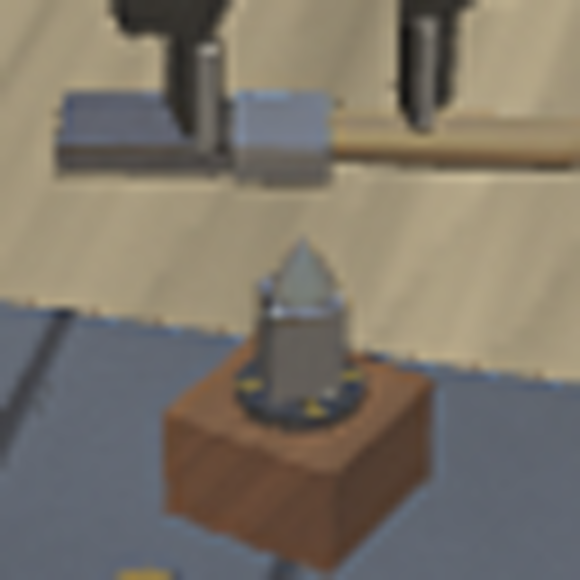

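send_rows([
  {"dx": 1.5, "dy": 2, "dz": 8, "turn": 0},
  {"dx": 1.5, "dy": 2, "dz": 20, "turn": 0},
  {"dx": 1.5, "dy": 2, "dz": 34, "turn": 0},
  {"dx": 1.5, "dy": 2, "dz": 48, "turn": 0},
  {"dx": 1.5, "dy": 2, "dz": 61, "turn": 0},
  {"dx": 1.5, "dy": 2, "dz": 72, "turn": 0},
  {"dx": 1.5, "dy": 2, "dz": 80, "turn": 0},
  {"dx": 1.5, "dy": 2, "dz": 84, "turn": 0},
  {"dx": 1.5, "dy": 2, "dz": 84.5, "turn": 0},
  {"dx": 1.5, "dy": 2, "dz": 84.5, "turn": 0},
])

```text
time_s: 18.32
tool_pos: [0.5359, -0.3696, 0.0751]
tool_rot: [1.655, 2.663, -0.01]
wrist_force: [0.5, -0.7, -0.5]
opening: 0.0598
```

```bash
python3 st.py .535 -.3708 .075 .459;python3 - <<'E'
from h import *
from bench import capture
o=[]
for n in("side","top"):
    c=capture(n); u,v=proj(c,[[.535,-.37,.07]])[0].astype(int)
    r=25
    o.append(cv2.resize(c["image"][v-r:v+r,u-r:u+r],(390,390),interpolation=cv2.INTER_CUBIC))
cv2.imwrite("pics/g9.png",np.hstack(o))
E
```

```text
t 18.32 pos [ 0.5359 -0.3696  0.0751] F [ 0.5 -0.7 -0.5] open 59.8 q [-0.76  0.41  1.75 -0.01  0.97 -1.21]
shift [-0.7 -1.4  0.1] turn -0.0 jawyaw 0.459
tool z [ 0.0016 -0.0083 -1.    ]
```

View pics/g9.png

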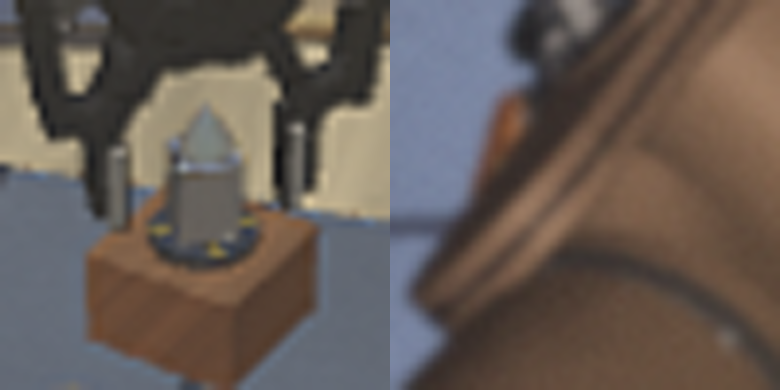

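send_rows([
  {"dx": -0.5, "dy": -1, "dz": 0, "turn": 0},
  {"dx": -0.5, "dy": -1, "dz": 0, "turn": 0},
  {"dx": -0.5, "dy": -1, "dz": 0, "turn": 0},
  {"dx": -0.5, "dy": -1, "dz": 0, "turn": 0},
  {"dx": -0.5, "dy": -1, "dz": 0, "turn": 0},
  {"dx": -0.5, "dy": -1, "dz": 0, "turn": 0},
  {"dx": -0.5, "dy": -1, "dz": 0, "turn": 0},
  {"dx": -0.5, "dy": -1, "dz": 0, "turn": 0},
  {"dx": -0.5, "dy": -1, "dz": 0, "turn": 0},
  {"dx": -0.5, "dy": -1, "dz": 0, "turn": 0},
], hand=10, squeeze=60)

```text
time_s: 19.25
tool_pos: [0.536, -0.3713, 0.077]
tool_rot: [1.654, 2.661, -0.011]
wrist_force: [-0.9, 0.9, 5.6]
opening: 0.0232
```

```bash
python3 st.py .535 -.3708 .075 .459;python3 - <<'E'
from h import *
from bench import capture
o=[]
for n in("side",):
    c=capture(n); u,v=proj(c,[[.535,-.37,.07]])[0].astype(int)
    r=25
    o.append(cv2.resize(c["image"][v-r:v+r,u-r:u+r],(490,490),interpolation=cv2.INTER_CUBIC))
cv2.imwrite("pics/g10.png",np.hstack(o))
E
```

```text
t 19.25 pos [ 0.536  -0.3713  0.077 ] F [-0.9  0.9  5.6] open 23.2 q [-0.76  0.41  1.75 -0.01  0.97 -1.21]
shift [ 0.9 -0.7  2. ] turn -0.0 jawyaw 0.459
tool z [ 0.0038 -0.0105 -0.9999]
```

View pics/g10.png

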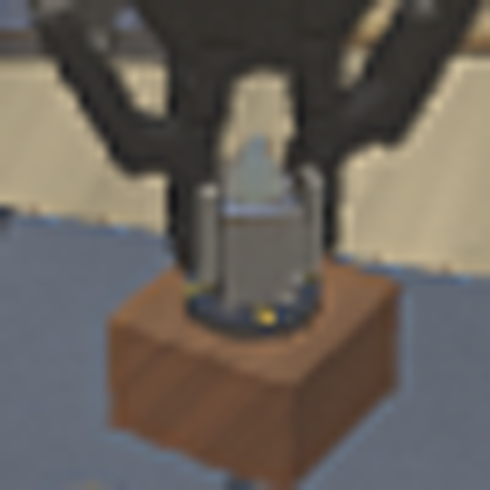

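send_rows([
  {"dx": 0, "dy": 0, "dz": -3, "turn": 0},
  {"dx": 0, "dy": 0, "dz": -9, "turn": 0},
  {"dx": 0, "dy": 0, "dz": -18, "turn": 0},
  {"dx": 0, "dy": 0, "dz": -30, "turn": 0},
  {"dx": 0, "dy": 0, "dz": -44, "turn": 0},
  {"dx": 0, "dy": 0, "dz": -60, "turn": 0},
  {"dx": 0, "dy": 0, "dz": -78, "turn": 0},
  {"dx": 0, "dy": 0, "dz": -97, "turn": 0},
  {"dx": 0, "dy": 0, "dz": -113, "turn": 0},
  {"dx": 0, "dy": 0, "dz": -123, "turn": 0},
])

```text
time_s: 20.13
tool_pos: [0.5364, -0.3707, 0.2041]
tool_rot: [1.651, 2.657, -0.012]
wrist_force: [-0.4, -0.6, -2.0]
opening: 0.023
```

```bash
python3 st.py .620 .113 .20 -.19;python3 - <<'E'
from h import *
from bench import capture
o=[]
for n in("side",):
    c=capture(n); u,v=proj(c,[[.535,-.37,.16]])[0].astype(int)
    r=40; v=max(v,r)
    o.append(cv2.resize(c["image"][v-r:v+r,u-r:u+r],(580,580),interpolation=cv2.INTER_CUBIC))
cv2.imwrite("pics/g11.png",np.hstack(o))
E
```

```text
t 20.13 pos [ 0.5364 -0.3707  0.2041] F [-0.4 -0.6 -2. ] open 23.0 q [-0.76  0.26  1.68 -0.01  1.18 -1.21]
shift [396.7 289.1  -2. ] turn 0.649 jawyaw 0.459
tool z [ 0.0074 -0.014  -0.9999]
```

View pics/g11.png

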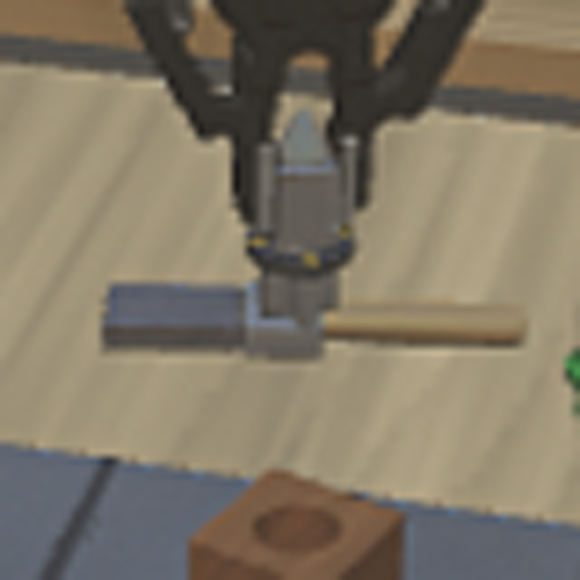

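send_rows([
  {"dx": 10, "dy": 7, "dz": 0, "turn": 0.04},
  {"dx": 28, "dy": 20, "dz": 0, "turn": 0.1},
  {"dx": 52, "dy": 38, "dz": 0, "turn": 0.17},
  {"dx": 80, "dy": 58, "dz": 0, "turn": 0.24},
  {"dx": 110, "dy": 80, "dz": 0, "turn": 0.31},
  {"dx": 140, "dy": 102, "dz": 0, "turn": 0.38},
  {"dx": 170, "dy": 124, "dz": 0, "turn": 0.45},
  {"dx": 200, "dy": 146, "dz": 0, "turn": 0.52},
  {"dx": 230, "dy": 168, "dz": 0, "turn": 0.58},
  {"dx": 260, "dy": 190, "dz": 0, "turn": 0.64},
])

```text
time_s: 21.02
tool_pos: [0.5919, -0.0521, 0.2011]
tool_rot: [2.403, 1.996, -0.005]
wrist_force: [0.9, -0.1, -1.5]
opening: 0.0231
```

```bash
python3 st.py .620 .113 .15 -.19
```

```text
t 21.02 pos [ 0.5919 -0.0521  0.2011] F [ 0.9 -0.1 -1.5] open 23.1 q [-0.25  0.15  1.83 -0.01  1.16 -0.06]
shift [168.1  -3.3  48.7] turn 0.006 jawyaw -0.184
tool z [ 0.009  -0.0157 -0.9998]
```

send_rows([
  {"dx": 14, "dy": 0, "dz": 4, "turn": 0},
  {"dx": 36, "dy": -1, "dz": 8, "turn": 0},
  {"dx": 62, "dy": -1, "dz": 14, "turn": 0},
  {"dx": 88, "dy": -2, "dz": 22, "turn": 0},
  {"dx": 112, "dy": -2, "dz": 30, "turn": 0.01},
  {"dx": 134, "dy": -3, "dz": 37, "turn": 0.01},
  {"dx": 152, "dy": -3, "dz": 43, "turn": 0.01},
  {"dx": 164, "dy": -3, "dz": 47, "turn": 0.01},
  {"dx": 168, "dy": -3, "dz": 49, "turn": 0.01},
  {"dx": 168, "dy": -3, "dz": 49, "turn": 0.01},
])

```text
time_s: 21.85
tool_pos: [0.6198, 0.1134, 0.1489]
tool_rot: [2.412, 1.986, -0.007]
wrist_force: [-0.2, -0.3, -1.0]
opening: 0.023
```

```bash
python3 st.py .620 .113 .13 -.19;python3 - <<'E'
from h import *
from bench import capture
import pickle
o=[];D={}
for n in("side","top"):
    c=capture(n); D[n]=c; u,v=proj(c,[[.62,.113,.09]])[0].astype(int)
    r=40 if n=="side" else 25
    o.append(cv2.resize(c["image"][v-r:v+r,u-r:u+r],(400,400),interpolation=cv2.INTER_CUBIC))
pickle.dump(D,open("c3.pkl","wb"))
cv2.imwrite("pics/g12.png",np.hstack(o))
E
```

```text
t 21.85 pos [0.6198 0.1134 0.1489] F [-0.2 -0.3 -1. ] open 23.0 q [ 0.03  0.28  1.77 -0.02  1.09  0.23]
shift [-0.1  0.1 18.9] turn -0.003 jawyaw -0.193
tool z [ 0.0075 -0.0159 -0.9998]
```

View pics/g12.png

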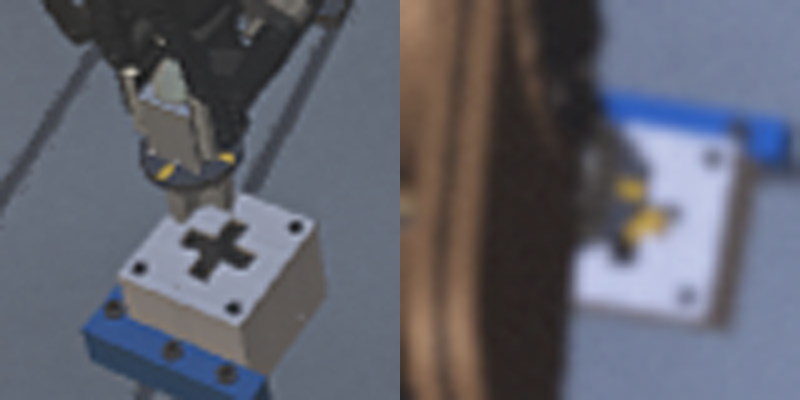

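send_rows([
  {"dx": 0, "dy": 0, "dz": 3, "turn": 0},
  {"dx": 0, "dy": 0, "dz": 8, "turn": 0},
  {"dx": 0, "dy": 0, "dz": 14, "turn": 0},
  {"dx": 0, "dy": 0, "dz": 20, "turn": 0},
  {"dx": 0, "dy": 0, "dz": 25, "turn": 0},
  {"dx": 0, "dy": 0, "dz": 27, "turn": 0},
  {"dx": 0, "dy": 0, "dz": 27, "turn": 0},
  {"dx": 0, "dy": 0, "dz": 27, "turn": 0},
  {"dx": 0, "dy": 0, "dz": 27, "turn": 0},
  {"dx": 0, "dy": 0, "dz": 27, "turn": 0},
])

```text
time_s: 22.78
tool_pos: [0.6209, 0.1118, 0.1234]
tool_rot: [2.412, 1.983, -0.004]
wrist_force: [-0.1, -0.3, -1.3]
opening: 0.0231
```

```bash
python3 st.py .620 .113 .12 -.19;python3 - <<'E'
from h import *
from bench import capture
import pickle
o=[];D={}
for n in("side","top"):
    c=capture(n); D[n]=c; u,v=proj(c,[[.62,.113,.075]])[0].astype(int)
    r=25 if n=="side" else 18
    print(n,u-r,v-r,400/(2*r))
    o.append(cv2.resize(c["image"][v-r:v+r,u-r:u+r],(400,400),interpolation=cv2.INTER_CUBIC))
pickle.dump(D,open("c3.pkl","wb"))
cv2.imwrite("pics/g13.png",np.hstack(o))
E
```

```text
t 22.78 pos [0.6209 0.1118 0.1234] F [-0.1 -0.3 -1.3] open 23.1 q [ 0.02  0.31  1.78 -0.02  1.04  0.23]
shift [ 1.1 -1.1  3.4] turn -0.004 jawyaw -0.194
tool z [ 0.0099 -0.0161 -0.9998]
side 182 256 8.0
top 169 164 11.11111111111111
```

View pics/g13.png

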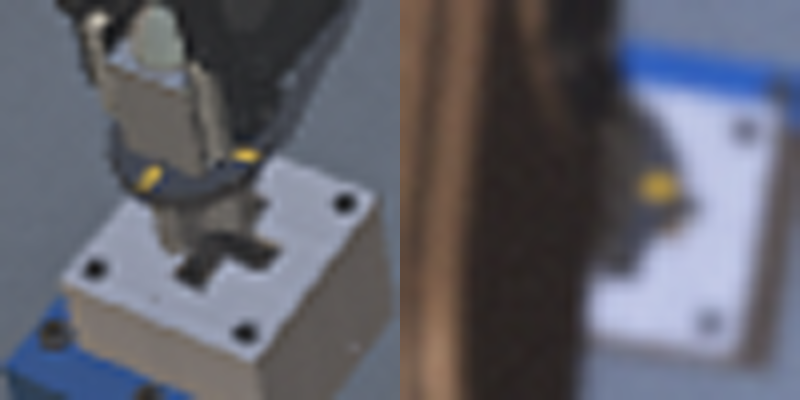

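```bash
python3 - <<'E'
from h import *
import pickle
D=pickle.load(open("c3.pkl","rb")); z=.1045; r=.0174; th=-.193; zb=.062
s=D["side"];t=D["top"]
px=lambda x,y,o,k:(o[0]+x/k-.5,o[1]+y/k-.5)
S=lambda x,y:px(x,y,(182,256),8); T=lambda x,y:px(x-400,y,(169,164),100/9)
rot=lambda a:np.array([np.cos(a),np.sin(a)])
mid=ray(s,*S(220,235.5),zb)[:2]; print("side mouth via screws",mid)
sc=[ray(s,*S(*q),zb)[:2] for q in((345,203),(245,332),(95,268))]; print(np.round(sc,4))
bm_=[np.array(ray(s,*S(*q),z)[:2]) for q in((149,178),(246,155))]; print("marks",np.round(bm_,4), "dir deg",np.degrees(np.arctan2(*(bm_[0]-bm_[1])[::-1])))
for q,k in zip(bm_,(1,2)):   # A: +y side, B: -x side
    print("centre side",k,np.round(q-r*rot(th+k*np.pi/2),4))
ts=[ray(t,*T(*q),zb)[:2] for q in((745,130),(708,322))]; print("top screws",np.round(ts,4),"sep",np.linalg.norm(ts[0]-ts[1]))
h=np.linalg.norm(sc[0]-sc[2])/2/np.sqrt(2); m=(ts[0]+ts[1])/2; print("h",h,"top mouth",np.round(m+h*rot(th+np.pi/2),4))
tm=ray(t,*T(658,187),z)[:2]; print("top mark",np.round(tm,4),[np.round(tm-r*rot(th+k*np.pi/2),4).tolist() for k in range(4)])
E
```

```text
side mouth via screws [0.6182427  0.11147116]
[[0.5904 0.0928]
 [0.5996 0.1389]
 [0.6456 0.1298]]
marks [[0.6239 0.1296]
 [0.6032 0.1164]] dir deg 32.57314574038113
centre side 1 [0.6205 0.1126]
centre side 2 [0.6203 0.1131]
top screws [[0.6401 0.0846]
 [0.5942 0.0941]] sep 0.046938932234278925
h 0.023520552911493246 top mouth [0.6217 0.1124]
top mark [0.6206 0.0969] [[0.6036, 0.1002], [0.6173, 0.0798], [0.6377, 0.0935], [0.624, 0.114]]
```

```bash
python3 st.py .6187 .1103 .105 -.198
```

```text
t 22.88 pos [0.6208 0.1118 0.1233] F [ 0.2  0.9 -1.4] open 23.0 q [ 0.02  0.31  1.78 -0.02  1.04  0.23]
shift [-1.6 -2.  18.3] turn 0.004 jawyaw -0.194
tool z [ 0.0098 -0.0162 -0.9998]
```

send_rows([
  {"dx": -1, "dy": -1, "dz": 0, "turn": 0.004},
  {"dx": -1.5, "dy": -2, "dz": 1, "turn": 0.004},
  {"dx": -1.5, "dy": -2, "dz": 3, "turn": 0.004},
  {"dx": -1.5, "dy": -2, "dz": 5, "turn": 0.004},
  {"dx": -1.6, "dy": -2, "dz": 7, "turn": 0.004},
  {"dx": -1.6, "dy": -2, "dz": 9, "turn": 0.004},
  {"dx": -1.6, "dy": -2, "dz": 11, "turn": 0.004},
  {"dx": -1.6, "dy": -2, "dz": 13, "turn": 0.004},
  {"dx": -1.6, "dy": -2, "dz": 15, "turn": 0.004},
  {"dx": -1.6, "dy": -2, "dz": 17, "turn": 0.004},
])

```text
time_s: 23.72
tool_pos: [0.6186, 0.1104, 0.1061]
tool_rot: [2.416, 1.979, -0.004]
wrist_force: [-0.4, 0.1, -0.3]
opening: 0.0229
```

```bash
python3 st.py .6187 .1103 .105 -.198; python3 - <<'E'
from h import *
from bench import capture
import pickle
o=[]
for n in("side","top"):
    c=capture(n);  u,v=proj(c,[[.62,.113,.075]])[0].astype(int)
    r=25 if n=="side" else 18
    o.append(cv2.resize(c["image"][v-r:v+r,u-r:u+r],(400,400),interpolation=cv2.INTER_CUBIC))
cv2.imwrite("pics/g14.png",np.hstack(o))
E
```

```text
t 23.72 pos [0.6186 0.1104 0.1061] F [-0.4  0.1 -0.3] open 22.9 q [ 0.02  0.33  1.8  -0.02  1.01  0.23]
shift [-0.1  0.1  1.1] turn -0.0 jawyaw -0.198
tool z [ 0.0096 -0.016  -0.9998]
```

View pics/g14.png

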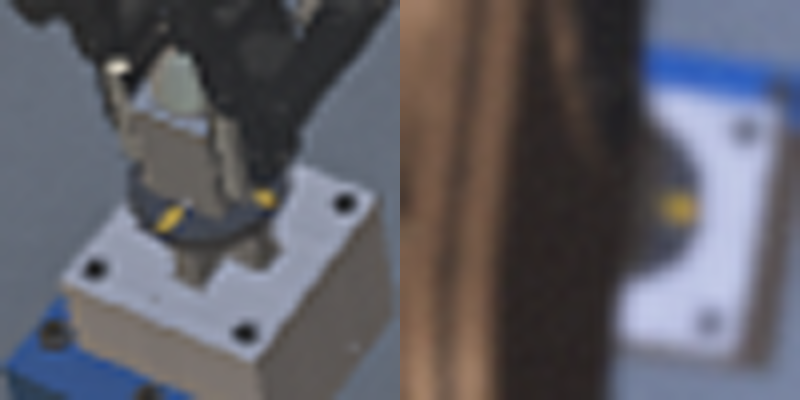

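```bash
python3 st.py .6186 .1104 .087 -.198
```

```text
t 23.82 pos [0.6184 0.1103 0.1058] F [-0.4  0.4 -1.8] open 23.1 q [ 0.02  0.33  1.8  -0.02  1.01  0.23]
shift [ 0.4 -0.  18.8] turn -0.0 jawyaw -0.198
tool z [ 0.0089 -0.0161 -0.9998]
```

send_rows([
  {"dx": 0, "dy": 0, "dz": 2, "turn": 0},
  {"dx": 0, "dy": 0, "dz": 4, "turn": 0},
  {"dx": 0.2, "dy": 0, "dz": 6, "turn": 0},
  {"dx": 0.2, "dy": 0, "dz": 8, "turn": 0},
  {"dx": 0.2, "dy": 0, "dz": 10, "turn": 0},
  {"dx": 0.3, "dy": 0, "dz": 12, "turn": 0},
  {"dx": 0.3, "dy": 0, "dz": 14, "turn": 0},
  {"dx": 0.4, "dy": 0, "dz": 16, "turn": 0},
  {"dx": 0.4, "dy": 0, "dz": 17, "turn": 0},
  {"dx": 0.4, "dy": 0, "dz": 18, "turn": 0},
])

```text
time_s: 24.65
tool_pos: [0.6187, 0.1104, 0.0887]
tool_rot: [2.417, 1.979, -0.006]
wrist_force: [-4.4, 0.2, 6.5]
opening: 0.0231
```

```bash
python3 st.py .6186 .1104 .087 -.198
```

```text
t 24.65 pos [0.6187 0.1104 0.0887] F [-4.4  0.2  6.5] open 23.1 q [ 0.02  0.35  1.8  -0.02  0.98  0.23]
shift [-0.  -0.2  1.7] turn -0.0 jawyaw -0.198
tool z [ 0.0086 -0.0163 -0.9998]
```

send_rows([
  {"dx": 0, "dy": 0, "dz": 1, "turn": 0},
  {"dx": 0, "dy": 0, "dz": 2, "turn": 0},
  {"dx": 0, "dy": 0, "dz": 3, "turn": 0},
  {"dx": 0, "dy": 0, "dz": 4, "turn": 0},
  {"dx": 0, "dy": 0, "dz": 5, "turn": 0},
  {"dx": 0, "dy": 0, "dz": 5, "turn": 0},
  {"dx": 0, "dy": 0, "dz": 5, "turn": 0},
  {"dx": 0, "dy": 0, "dz": 5, "turn": 0},
  {"dx": 0, "dy": 0, "dz": 5, "turn": 0},
  {"dx": 0, "dy": 0, "dz": 5, "turn": 0},
])

```text
time_s: 25.48
tool_pos: [0.6189, 0.1104, 0.0871]
tool_rot: [2.417, 1.98, -0.008]
wrist_force: [-8.6, -0.1, 16.5]
opening: 0.0231
```

```bash
python3 st.py .6186 .1104 .087 -.198; python3 - <<'E'
from h import *
from bench import capture
import pickle
o=[];D={}
for n in("side","top"):
    c=capture(n); D[n]=c; u,v=proj(c,[[.62,.113,.075]])[0].astype(int)
    r=25 if n=="side" else 18
    o.append(cv2.resize(c["image"][v-r:v+r,u-r:u+r],(400,400),interpolation=cv2.INTER_CUBIC))
pickle.dump(D,open("c4.pkl","wb"))
cv2.imwrite("pics/g15.png",np.hstack(o))
E
```

```text
t 25.48 pos [0.6189 0.1104 0.0871] F [-8.6 -0.1 16.5] open 23.1 q [ 0.02  0.35  1.8  -0.02  0.98  0.23]
shift [-0.1 -0.3  0.1] turn 0.0 jawyaw -0.198
tool z [ 0.0072 -0.0166 -0.9998]
```

View pics/g15.png

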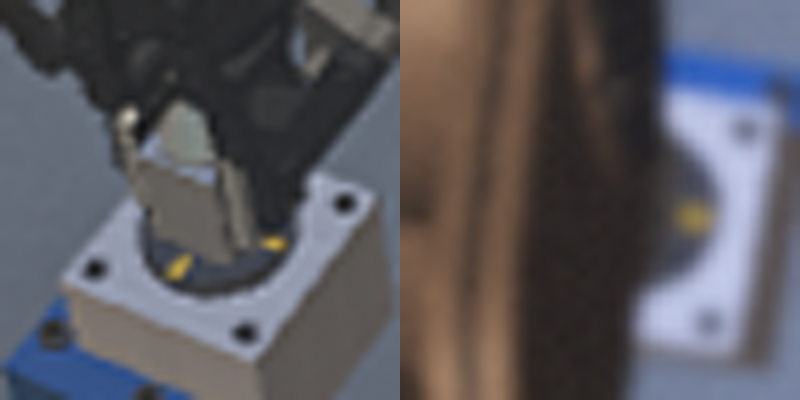

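send_rows([
  {"dx": 0, "dy": 0, "dz": 1, "turn": 0},
  {"dx": 0, "dy": 0, "dz": 2, "turn": 0},
  {"dx": 0, "dy": 0, "dz": 3, "turn": 0},
  {"dx": 0, "dy": 0, "dz": 4, "turn": 0},
  {"dx": 0, "dy": 0, "dz": 5, "turn": 0},
  {"dx": 0, "dy": 0, "dz": 6, "turn": 0},
  {"dx": 0, "dy": 0, "dz": 6, "turn": 0},
  {"dx": 0, "dy": 0, "dz": 6, "turn": 0},
  {"dx": 0, "dy": 0, "dz": 6, "turn": 0},
  {"dx": 0, "dy": 0, "dz": 6, "turn": 0},
])

```text
time_s: 26.42
tool_pos: [0.6194, 0.1105, 0.087]
tool_rot: [2.417, 1.981, -0.01]
wrist_force: [-13.3, -1.4, 24.9]
opening: 0.0228
```

```bash
python3 st.py .6186 .1104 .087 -.198; python3 - <<'E'
from h import *
from bench import capture
import pickle
o=[];D={}
for n in("side","top"):
    c=capture(n); D[n]=c; u,v=proj(c,[[.62,.113,.075]])[0].astype(int)
    r=25 if n=="side" else 18
    o.append(cv2.resize(c["image"][v-r:v+r,u-r:u+r],(400,400),interpolation=cv2.INTER_CUBIC))
pickle.dump(D,open("c5.pkl","wb"))
cv2.imwrite("pics/g16.png",np.hstack(o))
E
```

```text
t 26.42 pos [0.6194 0.1105 0.087 ] F [-13.3  -1.4  24.9] open 22.8 q [ 0.02  0.36  1.8  -0.02  0.98  0.23]
shift [-0.3 -0.8  0. ] turn 0.001 jawyaw -0.197
tool z [ 0.0055 -0.0169 -0.9998]
```

View pics/g16.png

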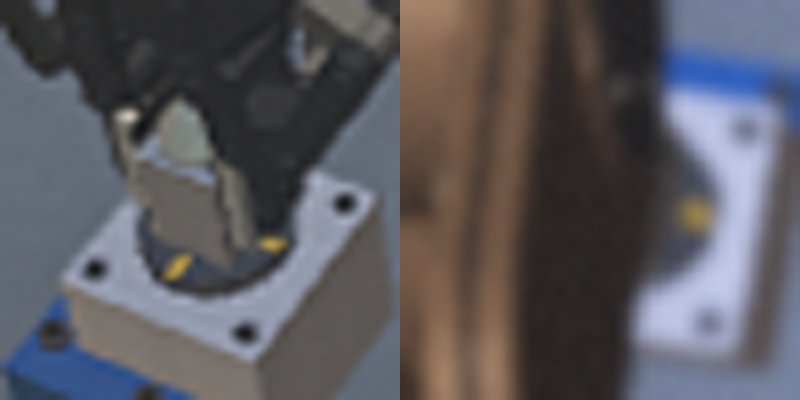

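```bash
python3 - <<'E'
from h import *
import pickle
D=pickle.load(open("c5.pkl","rb")); r=.0174; th=-.193; s=D["side"];t=D["top"]
rot=lambda a:np.array([np.cos(a),np.sin(a)])
S=lambda x,y:(182+x/8-.5,256+y/8-.5); T=lambda x,y:(169+(x-400)*.09-.5,164+y*.09-.5)
for z in(.068,.070,.072):
    a,b=[np.array(ray(s,*S(*q),z)[:2]) for q in((178,266),(272,243))]
    ca,cb=a-r*rot(th+np.pi/2),b-r*rot(th+np.pi); tm=ray(t,*T(697,214),z)[:2]-r*rot(th+3*np.pi/2)
    print(z,"side centre-mouth mm",np.round(1e3*(ca-[.6182,.1115]),1),np.round(1e3*(cb-[.6182,.1115]),1),"top",np.round(1e3*(tm-[.6217,.1124]),1))
m,w,_=topmask(s,(.6175,.1122),118)
g=cv2.cvtColor(s["image"],cv2.COLOR_BGR2GRAY)
# block vs earlier picture: shift of its lower right part
o=pickle.load(open("c3.pkl","rb"))["side"]["image"]; 
A=cv2.cvtColor(o,cv2.COLOR_BGR2GRAY)[287:312,185:232].astype(np.float32); B=g[287:312,185:232].astype(np.float32)
print("block image shift px",cv2.phaseCorrelate(A,B))
E
```

```text
0.068 side centre-mouth mm [ 0.6 -0.7] [ 0.3 -0.2] top [ 1.  -0.2]
0.07 side centre-mouth mm [-0.3  0.7] [-0.5  1.2] top [ 0.7 -0.5]
0.072 side centre-mouth mm [-1.2  2.1] [-1.4  2.6] top [ 0.4 -0.9]
block image shift px ((-0.22770543866195325, 1.1150841245389778), 0.4948348871866862)
```

```bash
python3 - <<'E'
from h import *
import pickle
o=pickle.load(open("c3.pkl","rb"));d=pickle.load(open("c5.pkl","rb"))
for n,(y0,y1,x0,x1) in {"side":(297,330,180,235),"top":(172,200,196,210)}.items():
    A,B=[cv2.cvtColor(q[n]["image"],cv2.COLOR_BGR2GRAY)[y0:y1,x0:x1].astype(np.float32) for q in(o,d)]
    print(n,cv2.phaseCorrelate(A,B,cv2.createHanningWindow((x1-x0,y1-y0),cv2.CV_32F)))
# left screw and near screw via intensity centroid
for q in(o,d):
    g=cv2.cvtColor(q["side"]["image"],cv2.COLOR_BGR2GRAY).astype(float)
    for u,v in((193.5,289),(212,297),(224.6,281)):
        u0,v0=int(round(u))-3,int(round(v))-3; s=np.clip(110-g[v0:v0+7,u0:u0+7],0,None); yy,xx=np.mgrid[v0:v0+7,u0:u0+7]; print(np.round([(s*xx).sum()/s.sum(),(s*yy).sum()/s.sum()],2),end=" ")
    print()
E
python3 st.py
```

```text
side ((0.049080907330338874, 0.06782159084074735), 1.0131951455716735)
top ((0.4815734183406253, -0.274222694150847), 0.8776961872312757)
[193.34 289.16] [212.47 297.52] [225.55 281.57] 
[193.33 289.16] [212.48 297.53] [225.54 281.54] 
t 26.52 pos [0.6194 0.1105 0.087 ] F [-12.3   0.2  25.1] open 22.8 q [ 0.02  0.36  1.8  -0.02  0.98  0.23]
tool z [ 0.0055 -0.0169 -0.9998]
```

```bash
python3 -c "
from bench import ticket
print(ticket.sign_off())"; python3 st.py
```

```text
the job is handed in; nothing more can be done
None
the job is handed in; nothing more can be done
```

The job is handed in at about 26.5 s of the 56 s allowed. The splined centre is home in the block, still gripped and pressed down, but the verdict isn't reported, so all I have is my own checks.

- **Block:** I gripped it and dragged it into the corner. A camera fit then put it at about -33.6 mm in x, roughly 3.6 mm short of that stop. I pushed it again with closed fingers until it stalled at about 25 N. The next fit gave (-29.3, -30.2) mm and about 0.5° off square. At the end its corner screws were within 0.05 px of where they stood just before insertion.
- **Centre:** I lifted it from its stand, turned it about 38° and corrected a 2.6 mm offset over the bore that both cameras agreed on. It then slid in with almost no force until it met the spring.
- **Final state:** An extra press raised the downward force from 16 N to 25 N with no further travel, so it is fully home. The collar looks flush, the axis is within about 1 mm of the bore, the tool leans about 1°, and the grip was set to 60 N.
- **Sideways push:** The arm also presses about 13 N sideways at the end, towards the x stop, which holds the block in the corner.
- **Disagreements:** The two cameras put the stops and the centre about 3–5 mm apart in world coordinates, so I relied on differences within each image. A last shift check of the block in the top image gave about 0.5 px. I put that down to the gripper covering part of the crop, since the screw positions in the side image showed no movement.
- **Not checked directly:** The ejector travel could only be inferred from the stalled height and the force. I took no final look at the brass centre, dowel, clamp and ring nut. The tool never worked near them; it only passed high over the brass centre.

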